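# Change the batch in the UV curing drawer and set its click dial

### The arm

A 6-joint arm with a two-finger parallel gripper is mounted at the origin on the work surface. World frame = base frame: x ahead of the robot, y to its left, z up, the work surface at z = 0. Lengths are in m, angles in rad, forces in N, time in s.
With the tool pointing down it reaches from about 0.3 to 0.85 m from the base axis. Payload 4.2 kg.
Tool frame: the origin (TCP) lies between the finger pads; the fingertips stand 19 mm ahead of it and the grasp point (between the pads) is the TCP (robot.nose_length is the distance from the TCP to the fingertips, in m); z points along the fingers, y is the direction in which the jaws open and shut (so a half turn about z gives the same grasp; the last joint's range is limited). The gripper opens to 91 mm and grips with 3 to 60 N. Pads are 32 mm wide; open, the fingers measure 118 mm over their backs; the gripper's body (76 mm by 178 mm) begins 60 mm behind the grasp point.
Start: joints at [-0.02, 0.32, 1.565, -0, 1.257, -0.02], TCP at [0.575, 0, 0.233] pointing down, gripper open.
Joint ranges: [-3.11, 3.11], [-0.84, 2.01], [0.21, 2.61], [-1.34, 4.49], [0.05, 2.63], [-2.56, 2.56]. Speed limits (rad/s): [2.57, 2.57, 3.14, 3.14, 3.14, 3.14].

### API

Orientations are given as [roll, pitch, yaw] about the fixed x, y, z axes, in that order (R = Rz(yaw) Ry(pitch) Rx(roll)).
In Python, from plant import robot gives the robot as it stands.
- The arm moves only by the shell command python3 -m handwheel 'ROWS' [OPENING] [FORCE]. ROWS is JSON, a list of rows, each a list of 2 entries, a list of its own where there are three numbers: the shift along the tool's x, y, z as a fraction of full scale, then the turn, a rotation vector about the tool's x, y, z as a fraction of full scale. In form: [[[dx, dy, dz], [rx, ry, rz]], ...]. A call has 1 to 5 rows; each row shifts and turns the commanded pose from where the row before left it, along the tool's axes as they then stand; what a row does not reach is not made up. Full scale, the value 1, is 0.075 m for a shift and pi rad for a turn. A row lasts 1/10 s, in which the tool goes at most 50 mm and 8.59 degrees, less where a joint would pass 70% of its speed; a pose out of reach is approached as far as the arm can. A call with a number of a shift or a turn outside -1 to 1 is refused whole. A call with a gripper value outside its range is refused whole. OPENING is the closure, from 0 (fully open) to 1 (shut), set as the call begins (- or left out, the last holds). The fingers move at their own pace and stop on an object; FORCE is the grip in N (left out, the last holds). Time passes only in rows, so rows that do not move let the fingers close. It gives the time, the measured TCP pose, the force and the opening at its end, in the units of the state.
- robot.get_state(): the state, without advancing time (a new reading comes with each control period).
- robot.camera(name): name is "scene" or "side" or "wrist"; returns a dict with "img" (420x560x3 uint8, red, green, blue), "intrinsics" (3x3 intrinsics, pixels), "dist" ([k1, k2, p1, p2, k3] as OpenCV has them; the pictures are not rectified), "cam_to_world" (4x4, takes a point from camera to world coordinates); the wrist camera has in their place "mount" (4x4, takes a point from camera to tool coordinates, whose origin is the TCP and whose axes are the flange's). Camera axes: x right, y down, z forward; pixel columns grow to the right and rows downward; lengths in m; the calibration is good to about 2 mm. A picture is of the moment at which its call begins: read the wrist's pose just before it. There is no depth.
- robot.close_job(): hands the job in, once; it reports no verdict.
The state is a dict: "time": time; "q": joint angles; "joint_vel": joint speeds; "joint_efforts": joint torques, N m; "tool_pos": TCP position; "ee_rot": TCP orientation; "contact_force": force on the tool from outside, world axes, zero at the start; "moment": the same for the moment, N m; "gripper_width": finger opening in m.
Only numpy, scipy, OpenCV 4.12 (cv2) and the standard library are available. Lean on these libraries where they do the work, as an engineer would, in place of code of your own. Each camera call takes 0.05 s, during which the arm holds its last target.

### The job

Take the cured round plaques out of the curing unit's pulled-out drawer and lay them flat on the cork mat, lay every coated four-cornered mini panel flat and side by side on the drawer's floor, all painted faces up, then press the release lever on the drawer's slide and push the drawer fully home. Then wind the exposure dial back to its stop and turn it up exactly five clicks, and last of all press the start button all the way in and let go; never press start while the drawer is out. Leave the paint tubes, jars, mug and other things on the table where they are.

Things in the scene. Friction and masses are not known exactly. Their poses are not given: they have to be found in the camera images.
- unit: UV curing unit, a low white box fixed on the table: 320 mm deep (its x), 350 wide (y), 130 high; its open front looks to its own -x, to the robot's right. Origin under its centre, z up. On its top, 95 mm ahead of the centre, are the exposure dial (at y +85 mm) and the start button (y -35 mm); nothing else stands up from the top.
- drawer (a joint): How far the drawer is out, m: 0.25 fully out (as at the start, held by the slide lock), 0 fully home. It closes along the unit's +x; about 3 N of friction, it stays where it is left. While locked it moves in only 3 mm. Hold the release lever down while it moves its first 10 mm in; then the lever may be let go. It locks again if pulled fully out.
- tray (a point): Centre of the drawer's inner floor, 37 mm above the table, moving with the drawer, axes as the unit's. The floor is 244 mm (x) by 236 mm (y); side and rear walls are 4 mm thick and 27 mm high, the front board stands 63 mm over the floor. Fully out, the whole drawer is clear of the unit. Four panels fit in two rows and two columns with room for fingers.
- drawer_front (a point): Middle of the outer face of the drawer's front board, 75 mm above the table, axes as the unit's (-x out of the board). The board is 350 mm wide, from 8 to 100 mm above the table. A pull handle, a level steel bar 10 mm thick, 120 mm long along y, has its centre line 35 mm off the board, 84 mm above the table, centred. Push board or bar.
- release (a joint): The slide lock's release lever, rad: 0 up, 0.17 at its end of travel; a spring lifts it. With the drawer fully out the lock lets go somewhere between 0.04 and 0.1.
- release_pad (a point): Centre of the top of the sprung release lever's black thumb pad, 34 mm (x) by 28 (y), beside the drawer on its +y side, 52 mm ahead of the unit's front face, 70 mm above the table; moves with the drawer, axes as the unit's. Press it down 6 to 9 mm (6 to 8 N). Its +x end turns up 14 mm, inner face 17 mm from here: a finger holding the pad down pushes the drawer in against it.
- dial (a joint): The exposure dial, rad: 0 at its stop, grows clockwise seen from above, in 10 clicks of 0.5236 rad (30 degrees) up to 5.236; five clicks is 2.618. It takes about 0.18 N m to leave a click and falls into the nearest click when let go. It starts two to four clicks up from its stop.
- dial_grip (a point): On the dial's axis, 22 mm above its knob's underside, 156 mm above the table, turning with it. Black knob: round skirt 48 mm across, 8 mm high, with an upright bar grip 44 mm long (along x), 12 mm thick (along y), from 8 to 34 mm above the knob's underside. A white line on top marks the bar's -x end; at the stop it points to the tick on the base, along the unit's -x.
- start (a joint): Travel of the start button, m: 0 out, 0.006 fully in; 5 N fully in, springs back. It counts as pressed beyond 0.004.
- start_top (a point): Centre of the top of the start button, a white round button 26 mm across in a metal ring 42 mm across on the unit's top, 153 mm above the table, 10 mm over the ring; press straight down.
- panel_a: A cradled mini panel lying on the table: bare wood block with a flat off-white painted and freshly coated face on top, 65 mm long (its x) by 50 mm (its y) by 14 mm thick, about 50 g. Origin at the centre of its underside, z out of the coated face. May be absent (None), and may be reported None while it is held.
- panel_b: A cradled mini panel lying on the table: bare wood block with a flat off-white painted and freshly coated face on top, 65 mm long (its x) by 50 mm (its y) by 14 mm thick, about 50 g. Origin at the centre of its underside, z out of the coated face. May be absent (None), and may be reported None while it is held.
- panel_c: A cradled mini panel lying on the table: bare wood block with a flat off-white painted and freshly coated face on top, 50 mm long (its x) by 50 mm (its y) by 14 mm thick, about 50 g. Origin at the centre of its underside, z out of the coated face. May be absent (None), and may be reported None while it is held.
- panel_d: A cradled mini panel lying on the table: bare wood block with a flat off-white painted and freshly coated face on top, 50 mm long (its x) by 50 mm (its y) by 14 mm thick, about 50 g. Origin at the centre of its underside, z out of the coated face. May be absent (None), and may be reported None while it is held.
- plaque_a: A cured round plaque, a wooden disc 56 mm across, 12 mm thick, about 40 g, with an off-white painted face on top, lying in the drawer at the start. Origin at the centre of its underside, z out of the painted face. May be absent (None), and may be reported None while it is held.
- plaque_b: A cured round plaque, a wooden disc 56 mm across, 12 mm thick, about 40 g, with an off-white painted face on top, lying in the drawer at the start. Origin at the centre of its underside, z out of the painted face. May be absent (None), and may be reported None while it is held.
- mat_top (a point): Centre of the top of the cork mat, a thin mat fixed on the table before the drawer: 90 mm (its x) by 180 mm (its y), top 4 mm above the table. The cured plaques go here; two fit side by side along y.
- pot: A closed small paint jar, 38 mm across, 45 mm high, standing among the panels. Origin under its centre. A bystander: leave it where it stands.
- tube_1: A lying paint tube, 24 mm thick, about 120 mm long along its x, 30 mm wide at its flat end. Origin under its middle. A bystander: leave it where it stands.
- tube_22: A lying paint tube, 24 mm thick, about 120 mm long along its x. Origin under its middle. A bystander: leave it where it stands.
- tube_333: A lying paint tube, 24 mm thick, about 120 mm long along its x. Origin under its middle. A bystander: leave it where it stands.
- mug: A white mug 80 mm across, 90 mm high, its handle at its +y. Origin under its centre. A bystander: leave it where it stands.
- palette_knife: A lying palette knife along its x, about 250 mm long with a wooden handle to -x. Origin at the root of the blade, on the table. A bystander: leave it where it stands.
- tape_roll: A roll of paper tape lying flat, 90 mm across, 24 mm high. Origin under its centre. A bystander: leave it where it stands.
Mind the look-alikes: they are no part of the job. What is shaped like the panel_c but blue is not meant.

How it is judged:
On the way, in this order (a step that is already met when the one before it is completed fails the run):
1. the release lever is pressed while the drawer is out (value of joint release above 0.06 rad and value of joint drawer above 0.2 m).
2. every panel lies flat and face up on the drawer's floor, and the drawer is fully home (z of panel_a in the frame of tray between -0.005 and 0.005 m and angle between each of panel_a, panel_b, panel_c, panel_d's own z axis and vertical below 0.1 rad and x of panel_a in the frame of tray between -0.12 and 0.12 m and y of panel_a in the frame of tray between -0.118 and 0.118 m and z of panel_b in the frame of tray between -0.005 and 0.005 m and x of panel_b in the frame of tray between -0.12 and 0.12 m and y of panel_b in the frame of tray between -0.118 and 0.118 m and z of panel_c in the frame of tray between -0.005 and 0.005 m and x of panel_c in the frame of tray between -0.12 and 0.12 m and y of panel_c in the frame of tray between -0.118 and 0.118 m and z of panel_d in the frame of tray between -0.005 and 0.005 m and x of panel_d in the frame of tray between -0.12 and 0.12 m and y of panel_d in the frame of tray between -0.118 and 0.118 m and value of joint drawer below 0.005 m), for 0.2 s.
3. the dial is wound back to its stop (value of joint dial below 0.15 rad), for 0.2 s.
4. the dial rests five clicks up from its stop (value of joint dial between 2.46799 and 2.76799 rad and velocity of joint dial between -0.1 and 0.1 rad/s), for 0.3 s.
5. the start button is pressed, with the drawer home and the dial on its fifth click (value of joint start above 0.004 m and value of joint dial between 2.46799 and 2.76799 rad and value of joint drawer below 0.005 m).
At the end, for the whole second after the job is handed in: Each plaque lies face up and flat (0.1 rad) with its centre over the mat, each panel likewise in the drawer (underside within 5 mm of mat or floor, so none stacked), drawer home within 5 mm, dial on its fifth click (0.15 rad); start was pressed beyond 4 mm after that and is out again (all of step 2 and z of plaque_a in the frame of mat_top between -0.005 and 0.005 m and angle between each of plaque_a, plaque_b's own z axis and vertical below 0.1 rad and x of plaque_a in the frame of mat_top between -0.045 and 0.045 m and y of plaque_a in the frame of mat_top between -0.09 and 0.09 m and z of plaque_b in the frame of mat_top between -0.005 and 0.005 m and x of plaque_b in the frame of mat_top between -0.045 and 0.045 m and y of plaque_b in the frame of mat_top between -0.09 and 0.09 m and value of joint dial between 2.46799 and 2.76799 rad and value of joint start below 0.002 m and linear speed of each of panel_a, panel_b, panel_c, panel_d, plaque_a, plaque_b below 0.02 m/s); the robot touches nothing.
It fails at once if the start button is pressed while the drawer is more than 20 mm out (value of joint start above 0.004 m and value of joint drawer above 0.02 m).
It fails at once if a bystander is moved more than 5 cm or tipped over (distance of any of pot, tube_1, tube_22, tube_333, mug, palette_knife, tape_roll from where it was at the start of the episode above 0.05 m or angle between any of pot, mug's own z axis and vertical above 0.7 rad).
Of plaque_a, plaque_b only 1 to 2 are there at a start; the rules pass over those that are not, and their reading is None.
Of panel_a, panel_b, panel_c, panel_d only 2 to 4 are there at a start; the rules pass over those that are not, and their reading is None.
At some moment in a run one of panel_a, panel_b, panel_c, panel_d, plaque_a, plaque_b may be knocked a few centimetres aside while the robot is not near it.
Once in a run the grip may slacken for a moment while it holds something.
It also fails if it takes over 210 s, if anything falls off the work surface, if the arm or the gripper's body presses on something with over 40 N, if the wrist force passes 120 N, or if a joint passes its speed limit or range.

## Working session

There is one attempt and no reset: what is moved stays moved. The work goes in short steps, Python scripts to look and compute and a shell command to move; the robot and the scene stay as the last step left them, time stands still between calls to the robot, and variables do not carry over. Pictures are saved under pics/ and viewed, and the job is handed in when it is done.

```bash
ls -la; mkdir -p pics; cat > h.py <<'E'
import numpy as np, cv2, json
from plant import robot
from scipy.spatial.transform import Rotation as R
def snap(name, fn=None):
    st=robot.get_state(); c=robot.camera(name)
    im=c["img"]
    if name=="wrist":
        T=np.eye(4); T[:3,:3]=R.from_euler('xyz',st["ee_rot"]).as_matrix(); T[:3,3]=st["tool_pos"]
        c["cam_to_world"]=T@np.array(c["mount"])
    if fn: cv2.imwrite(fn, im[:,:,::-1])
    return c
def ray2plane(c,uv,z):
    uv=np.array(uv,float).reshape(-1,1,2)
    n=cv2.undistortPoints(uv,np.array(c["intrinsics"],float),np.array(c["dist"],float)).reshape(-1,2)
    T=np.array(c["cam_to_world"]); d=np.c_[n,np.ones(len(n))]@T[:3,:3].T; o=T[:3,3]
    return o+d*((z-o[2])/d[:,2])[:,None]
def proj(c,P):
    T=np.linalg.inv(np.array(c["cam_to_world"])); P=np.array(P,float).reshape(-1,3)
    r,_=cv2.Rodrigues(T[:3,:3]); u,_=cv2.projectPoints(P,r,T[:3,3],np.array(c["intrinsics"],float),np.array(c["dist"],float)); return u.reshape(-1,2)
E
python3 - <<'E'
from h import *
for n in ("scene","side","wrist"):
    c=snap(n,f"pics/{n}0.png"); print(n,np.round(c["cam_to_world"],3).tolist(),np.round(c["intrinsics"],1).tolist(),c["dist"])
print(robot.get_state())
E
```

```text
total 12
drwxr-xr-x  3 agent agent 4096 Dec  6 00:13 .
drwxr-xr-x 23 root  root  4096 Dec  6 00:13 ..
drwxr-xr-x  2 agent agent 4096 Dec  6 00:13 pics
scene [[-0.35, 0.799, -0.488, 1.187], [0.937, 0.295, -0.19, 0.179], [-0.008, -0.524, -0.852, 1.248], [0.0, 0.0, 0.0, 1.0]] [[431.8, 0.0, 280.7], [0.0, 431.8, 213.3], [0.0, 0.0, 1.0]] [-0.11837355  0.          0.          0.          0.        ]
side [[0.815, -0.406, 0.414, -0.07], [-0.58, -0.555, 0.597, -0.887], [-0.013, -0.726, -0.688, 1.081], [0.0, 0.0, 0.0, 1.0]] [[425.5, 0.0, 282.2], [0.0, 425.5, 212.4], [0.0, 0.0, 1.0]] [0.02090622 0.         0.         0.         0.        ]
wrist [[1.0, 0.001, -0.001, 0.576], [0.0, -0.961, -0.277, 0.079], [-0.002, 0.277, -0.961, 0.385], [0.0, 0.0, 0.0, 1.0]] [[359.6, 0.0, 278.4], [0.0, 359.6, 207.0], [0.0, 0.0, 1.0]] [0.01447673 0.         0.         0.         0.        ]
{'time': 0.15, 'q': array([-2.00115459e-02,  3.20129047e-01,  1.56535466e+00, -3.02819098e-05,
        1.25738057e+00, -1.99928027e-02]), 'joint_vel': array([ 6.20672168e-04, -1.97634445e-03, -4.17262983e-03,  2.52974385e-04,
       -4.93729348e-05, -2.13690788e-03]), 'joint_efforts': array([-5.72294630e-04, -4.12774551e+01, -2.32154489e+01,  7.26667210e-02,
        4.33494255e-02, -9.00343002e-05]), 'tool_pos': array([ 5.74667775e-01, -8.34671959e-06,  2.32339725e-01]), 'ee_rot': array([-3.14032070e+00,  3.36737343e-06,  1.57078694e+00]), 'contact_force': array([-0.22490332, -0.38250074,  0.4360331 ]), 'moment': array([-0.01440058,  0.03387533, -0.0219284 ]), 'gripper_width': 0.09099331414497182}
```

View pics/scene0.png

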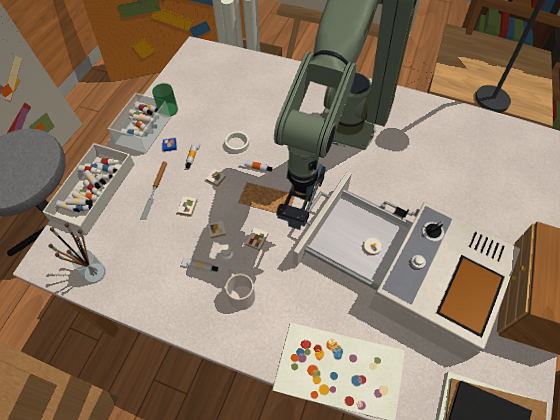

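View pics/side0.png

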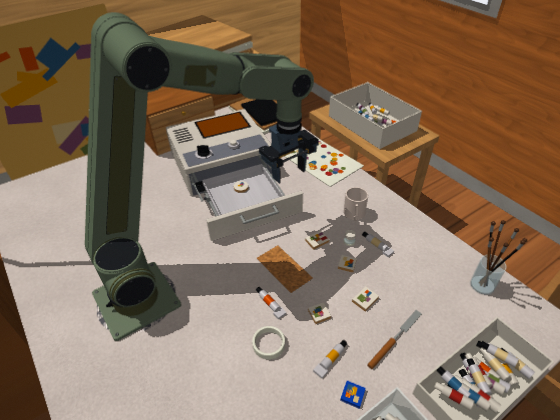

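View pics/wrist0.png

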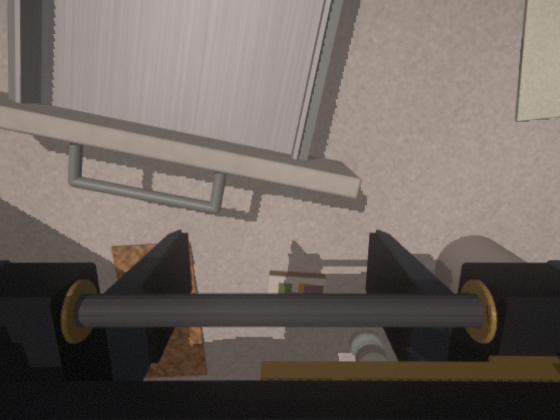

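```bash
python3 - <<'E'
import cv2
a=cv2.imread('pics/scene0.png')[130:290,140:420]; b=cv2.imread('pics/side0.png')[170:420,190:450]
cv2.imwrite('pics/s0z.png',cv2.resize(a,None,fx=2.8,fy=2.8,interpolation=cv2.INTER_CUBIC)); cv2.imwrite('pics/d0z.png',cv2.resize(b,None,fx=2.4,fy=2.4,interpolation=cv2.INTER_CUBIC))
E
```

```text
(no output)
```

View pics/s0z.png

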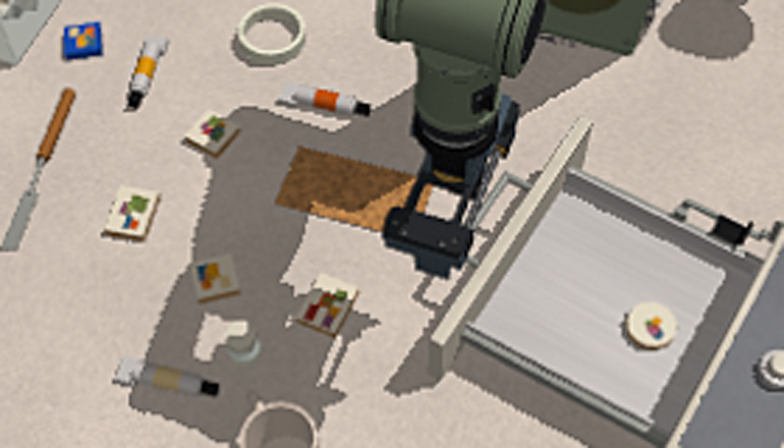

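View pics/d0z.png

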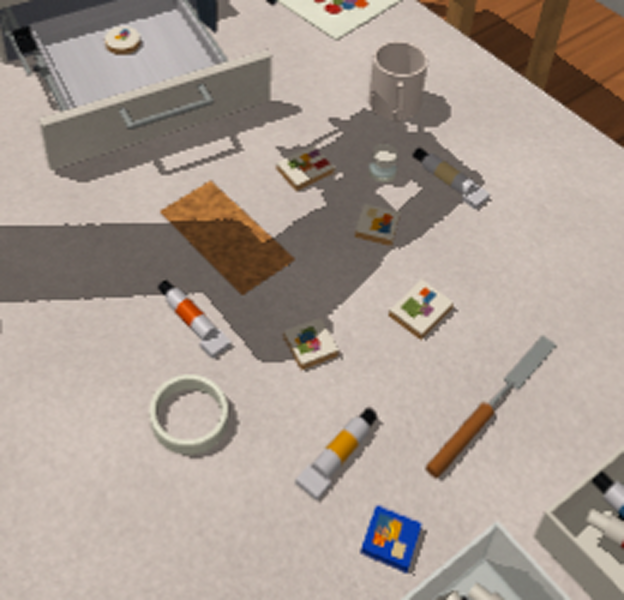

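```bash
cat > seg.py <<'E'
from h import *
# upscaled crop coordinates -> pixels
def main():
    c=robot.camera("scene"); d=robot.camera("side")
    S=lambda p:(140+p[0]/2.8,130+p[1]/2.8); D=lambda p:(190+p[0]/2.4,170+p[1]/2.4)
    L={'P1':((327,304),(306,166)),'P2':((215,276),(377,223)),'P3':((131,210),(421,306)),'P4':((210,131),(312,342)),'blue':((82,39),(391,537))}
    for k,(s,dd) in L.items():
        print(k,np.round(ray2plane(c,S(s),.014)[0],3),np.round(ray2plane(d,D(dd),.014)[0],3))
    print('plq',np.round(ray2plane(c,S((652,325)),.049)[0],3),np.round(ray2plane(d,D((123,38)),.049)[0],3))
    print('pot',np.round(ray2plane(c,S((241,345)),.045)[0],3),np.round(ray2plane(d,D((383,160)),.045)[0],3))
    print('tickbtn',np.round(ray2plane(c,(418,262),.153)[0],3),np.round(ray2plane(d,(234,145),.153)[0],3))
    print('dial',np.round(ray2plane(c,(434,229),.168)[0],3),np.round(ray2plane(d,(204,149),.168)[0],3))
    print('board tops',np.round(ray2plane(c,[(346,175),(299,251)],.1),3).tolist())
    print('mat L corner sc',np.round(ray2plane(c,[S((298,148)),S((276,203))],.004),3).tolist())
    print('mat sd',np.round(ray2plane(d,[D((210,180)),D((160,210)),D((244,293)),D((294,258))],.004),3).tolist())
main()
E
python3 seg.py
```

```text
P1 [ 0.596 -0.135  0.014] [ 0.592 -0.14   0.014]
P2 [ 0.608 -0.273  0.014] [ 0.604 -0.278  0.014]
P3 [ 0.559 -0.409  0.014] [ 0.558 -0.41   0.014]
P4 [ 0.418 -0.369  0.014] [ 0.415 -0.371  0.014]
blue [ 0.337 -0.599  0.014] [ 0.332 -0.603  0.014]
plq [0.512 0.224 0.049] [0.511 0.219 0.049]
pot [ 0.692 -0.197  0.045] [ 0.666 -0.216  0.045]
tickbtn [0.576 0.354 0.153] [0.557 0.332 0.153]
dial [0.464 0.375 0.168] [0.444 0.356 0.168]
board tops [[0.315, 0.074, 0.1], [0.633, 0.02, 0.1]]
mat L corner sc [[0.397, -0.257, 0.004], [0.483, -0.25, 0.004]]
mat sd [[0.472, -0.074, 0.004], [0.384, -0.079, 0.004], [0.395, -0.259, 0.004], [0.482, -0.253, 0.004]]
```

```bash
cat >> h.py <<'E'
def plan(pos=None,yaw=None,tilt=True):
    st=robot.get_state(); Rc=R.from_euler('xyz',st["ee_rot"]); p=np.array(st["tool_pos"])
    if yaw is None: yaw=st["ee_rot"][2]
    G=R.from_euler('xyz',[np.pi,0,yaw])
    rv=(Rc.inv()*G).as_rotvec()/np.pi
    print("t",round(st["time"],2),"pos",np.round(p,4),"rot",np.round(st["ee_rot"],4),"w",round(st["gripper_width"],4),"F",np.round(st["contact_force"],1))
    print(" turn frac",np.round(rv,4)," rows>=",int(np.ceil(np.linalg.norm(rv)*180/8.5)))
    if pos is not None:
        d=G.inv().apply(np.array(pos)-p)
        print(" shift frac (after turn)",np.round(d/.075,3)," rows@.5>=",int(np.ceil(np.linalg.norm(d)/.075/.5)))
E
python3 -m handwheel '[[[0.167,-0.317,-0.39],[0,0,0]],[[0.167,-0.317,-0.39],[0,0,0]],[[0.167,-0.317,-0.39],[0,0,0]],[[0.167,-0.317,-0.39],[0,0,0]],[[0,0,0],[0,0,0]]]'
python3 - <<'E'
from h import *
snap("wrist","pics/w1.png"); plan((.48,.05,.35))
E
```

```text
time: 0.75
tool_pos: [0.4792, 0.0513, 0.3547]
ee_rot: [3.133, -0.001, 1.573]
contact_force: [0.3, 0.1, 0.9]
gripper_width: 0.0911
t 0.8 pos [0.4798 0.0506 0.3523] rot [ 3.1362e+00 -4.0000e-04  1.5721e+00] w 0.0913 F [ 0.7  0.5 -1.1]
 turn frac [ 0.0017 -0.0001 -0.    ]  rows>= 1
 shift frac (after turn) [-0.008  0.003  0.03 ]  rows@.5>= 1
```

View pics/w1.png

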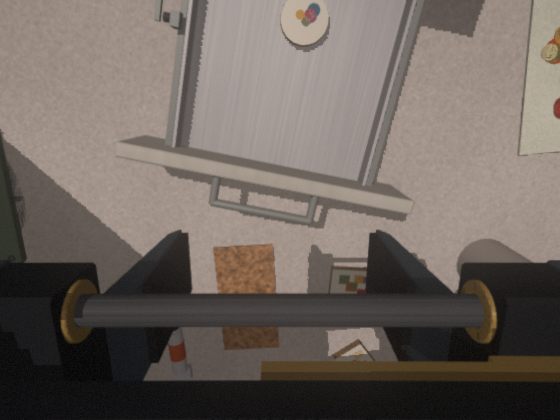

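```bash
python3 - <<'E'
import cv2
a=cv2.imread('pics/w1.png')[0:225,100:430]
cv2.imwrite('pics/w1z.png',cv2.resize(a,None,fx=2.4,fy=2.4,interpolation=cv2.INTER_CUBIC))
E
```

```text
(no output)
```

View pics/w1z.png

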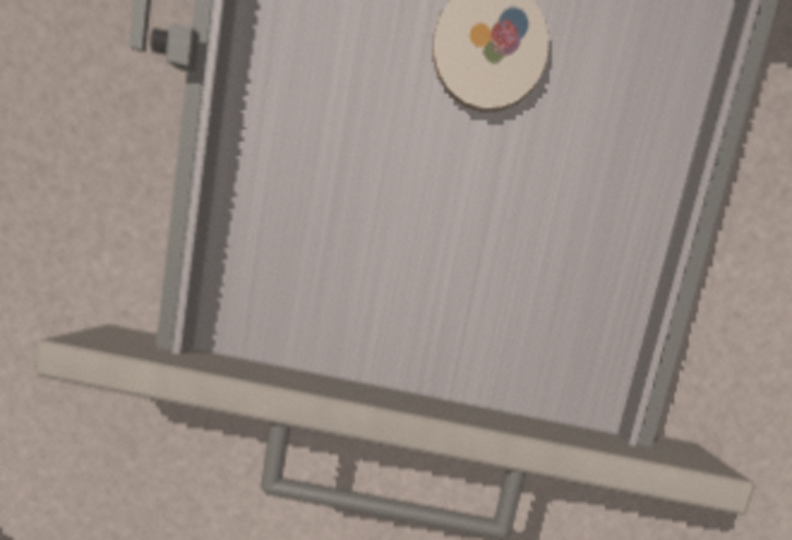

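```bash
python3 - <<'E'
from h import *
c=snap("wrist"); 
Z=lambda p:(100+p[0]/2.4,p[1]/2.4)
o=ray2plane(c,[Z((38,373)),Z((746,513)),Z((40,340)),Z((752,482))],.1); print(np.round(o,4))
f=(o[0]+o[1])/2; v=o[1]-o[0]; print('len',np.linalg.norm(v),'ang',np.degrees(np.arctan2(v[1],v[0])))
ux=np.array([-v[1],v[0]])/np.linalg.norm(v[:2]); print('front mid',f,'ux',ux,'yaw',np.arctan2(ux[1],ux[0]))
# walls inner bottoms at floor z=.037
w=ray2plane(c,[Z((216,352)),Z((622,434))],.037); print('floor front corners',np.round(w,4),np.linalg.norm(w[1]-w[0]))
h=ray2plane(c,[Z((268,485)),Z((505,528))],.084);print('handle',np.round(h,4),np.linalg.norm(h[1]-h[0]),(h[0]+h[1])/2)
pl=ray2plane(c,Z((491,51)),.049);print('plq',pl)
m=ray2plane(c,[(216,246),(272,245),(279,346),(223,348)],.004);print('mat',np.round(m,4),m.mean(0))
E
```

```text
[[0.3006 0.073  0.1   ]
 [0.6384 0.0047 0.1   ]
 [0.3034 0.0882 0.1   ]
 [0.6397 0.0205 0.1   ]]
len 0.3446879562772199 ang -11.43108769125608
front mid [0.46951363 0.03886487 0.1       ] ux [0.19818919 0.98016378] yaw 1.371286209498281
floor front corners [[0.3689 0.0757 0.037 ]
 [0.5899 0.0309 0.037 ]] 0.22549010119945412
handle [[ 0.4018  0.0146  0.084 ]
 [ 0.522  -0.0083  0.084 ]] 0.1223814361983811 [0.46188663 0.00314596 0.084     ]
plq [[0.51239442 0.21946473 0.049     ]]
mat [[ 0.39   -0.0753  0.004 ]
 [ 0.4736 -0.0738  0.004 ]
 [ 0.4844 -0.25    0.004 ]
 [ 0.3933 -0.2535  0.004 ]] [ 0.4353134  -0.16313721  0.004     ]
```

```bash
python3 - <<'E'
from h import *
plan((.485,.13,.38),1.371)
E
```

```text
t 0.85 pos [0.4799 0.0502 0.3504] rot [3.1395e+00 1.0000e-04 1.5714e+00] w 0.0915 F [ 0.2  0.2 -0.9]
 turn frac [ 0.0007 -0.      0.0638]  rows>= 2
 shift frac (after turn) [ 1.057 -0.144 -0.395]  rows@.5>= 3
```

```bash
python3 -m handwheel '[[[0,0,0],[0,0,0.032]],[[0,0,0],[0,0,0.032]],[[0.53,-0.072,-0.2],[0,0,0]],[[0.53,-0.072,-0.2],[0,0,0]],[[0,0,0],[0,0,0]]]'
python3 - <<'E'
from h import *
c=snap("wrist","pics/w2.png"); plan((.485,.13,.38),1.371)
E
```

```text
time: 1.35
tool_pos: [0.4866, 0.1334, 0.3794]
ee_rot: [-3.141, -0.002, 1.373]
contact_force: [-0.2, -0.9, -0.3]
gripper_width: 0.0913
t 1.4 pos [0.4861 0.1313 0.3785] rot [-3.1401e+00  1.0000e-03  1.3724e+00] w 0.0909 F [-0.5  0.2 -0.4]
 turn frac [-0.0005  0.0003  0.0004]  rows>= 1
 shift frac (after turn) [-0.02 -0.01 -0.02]  rows@.5>= 1
```

View pics/w2.png

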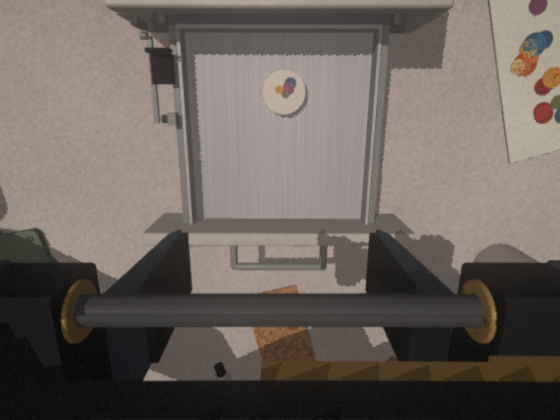

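```bash
python3 - <<'E'
import cv2
a=cv2.imread('pics/w2.png')[0:260,110:440]
cv2.imwrite('pics/w2z.png',cv2.resize(a,None,fx=2.3,fy=2.3,interpolation=cv2.INTER_CUBIC))
E
```

```text
(no output)
```

View pics/w2z.png

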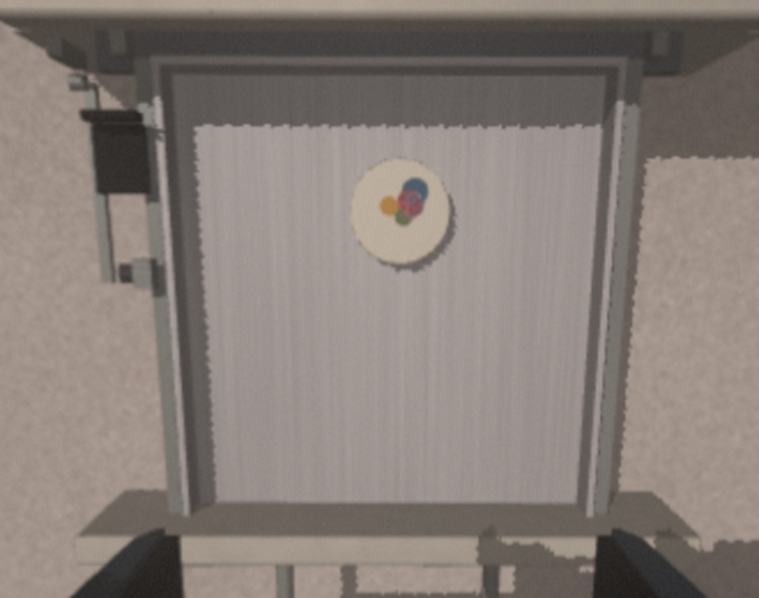

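```bash
python3 - <<'E'
from h import *
c=snap("wrist"); Z=lambda p:(110+p[0]/2.3,p[1]/2.3)
im=c["img"]; hsv=cv2.cvtColor(im,cv2.COLOR_RGB2HSV)
l=ray2plane(c,[Z((160,97)),Z((189,515)),Z((620,103)),Z((590,515))],.064);print('walls top inner',np.round(l,4).tolist())
L=(l[0]+l[1])/2; Rr=(l[2]+l[3])/2; print('width',np.linalg.norm(l[0]-l[2]),np.linalg.norm(l[1]-l[3]))
ux=(l[0]-l[1])+(l[2]-l[3]); ux/=np.linalg.norm(ux); print('yaw',np.arctan2(ux[1],ux[0]))
f=ray2plane(c,[Z((214,503)),Z((577,503)),Z((395,503)),Z((395,78))],.037);print('floor',np.round(f,4).tolist(),'depth',np.linalg.norm(f[2]-f[3]),'mid',(f[2]+f[3])/2)
p=ray2plane(c,[Z((123,158)),Z((92,125)),Z((152,192))],.07);print('pad',np.round(p,4).tolist())
# plaque contour
m=((hsv[...,0]>10)&(hsv[...,0]<40)&(hsv[...,1]>25)&(hsv[...,2]>150)).astype(np.uint8)*255; m[:, :250]=0;m[:,330:]=0;m[:60]=0;m[130:]=0
ct=max(cv2.findContours(m,0,2)[0],key=cv2.contourArea); (x,y),_,_=cv2.fitEllipse(cv2.convexHull(ct)); print('plq px',x,y,cv2.boundingRect(ct)); print(ray2plane(c,(x,y),.049), np.round(ray2plane(c,[(cv2.boundingRect(ct)[0],y),(sum(cv2.boundingRect(ct)[::2]),y)],.049),4))
u=ray2plane(c,[Z((0,20)),Z((759,20))],.13); print('unit top front edge',np.round(u,4))
E
```

```text
walls top inner [[0.4007, 0.2996, 0.064], [0.3552, 0.076, 0.064], [0.6334, 0.2499, 0.064], [0.5892, 0.0292, 0.064]]
width 0.23795848922624727 0.2386561823303597
yaw 1.3717576781975591
floor [[0.3641, 0.073, 0.037], [0.5873, 0.0283, 0.037], [0.4754, 0.0506, 0.037], [0.5226, 0.289, 0.037]] depth 0.2429828727715408 mid [0.49901828 0.16982096 0.037     ]
pad [[0.3751, 0.2742, 0.07], [0.3641, 0.2925, 0.07], [0.3853, 0.2552, 0.07]]
plq px 283.3511962890625 88.42484283447266 (261, 65, 45, 47)
[[0.51191806 0.22486042 0.049     ]] [[0.4841 0.2305 0.049 ]
 [0.5401 0.2192 0.049 ]]
unit top front edge [[0.3558 0.3294 0.13  ]
 [0.6774 0.2648 0.13  ]]
```

```bash
python3 - <<'E'
from h import *
plan((.512,.2235,.0585),1.371)
E
```

```text
t 1.45 pos [0.4856 0.1302 0.3781] rot [-3.1391e+00  2.1000e-03  1.3709e+00] w 0.0909 F [-0.1  0.4 -1.1]
 turn frac [-0.0008  0.0007 -0.    ]  rows>= 1
 shift frac (after turn) [1.289 0.098 4.261]  rows@.5>= 9
```

```bash
python3 -m handwheel '[[[0.43,0.033,0],[0,0,0]],[[0.43,0.033,0.25],[0,0,0]],[[0.43,0.033,0.5],[0,0,0]],[[0,0,0.5],[0,0,0]],[[0,0,0.5],[0,0,0]]]'
python3 -m handwheel '[[[0,0,0.5],[0,0,0]],[[0,0,0.5],[0,0,0]],[[0,0,0.5],[0,0,0]],[[0,0,0],[0,0,0]]]'
python3 - <<'E'
from h import *
plan((.512,.2235,.0585),1.371)
snap("wrist","pics/w3.png")
E
```

```text
time: 1.95
tool_pos: [0.5116, 0.2224, 0.2454]
ee_rot: [-3.14, 0.002, 1.369]
contact_force: [0.2, 0.4, 0.1]
gripper_width: 0.0913
time: 2.35
tool_pos: [0.5079, 0.2202, 0.1302]
ee_rot: [-3.13, 0.008, 1.368]
contact_force: [-0.0, -0.5, 0.2]
gripper_width: 0.0912
t 2.35 pos [0.5079 0.2202 0.1302] rot [-3.1302  0.0084  1.3682] w 0.0912 F [-0.  -0.5  0.2]
 turn frac [-0.0036  0.0027 -0.0009]  rows>= 1
 shift frac (after turn) [0.054 0.044 0.955]  rows@.5>= 2
```

View pics/w3.png

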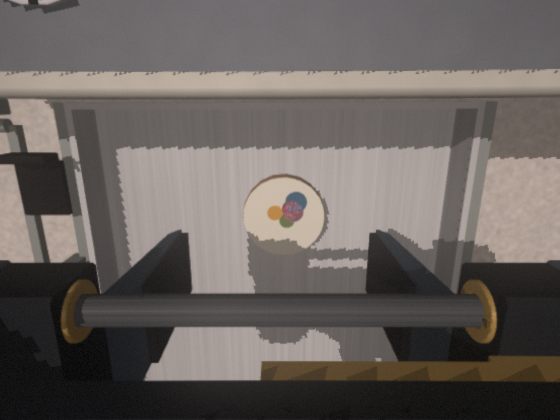

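```bash
python3 - <<'E'
from h import *
c=snap("wrist"); print(ray2plane(c,(284,214),.049)); plan((.512,.2235,.0585),1.371)
E
python3 -m handwheel '[[[0.05,0.04,0.3],[-0.0036,0.0027,0]],[[0,0,0.3],[0,0,0]],[[0,0,0],[0,0,0]]]'
python3 - <<'E'
from h import *
plan((.512,.2235,.0585),1.371)
E
```

```text
[[0.51560686 0.2258748  0.049     ]]
t 2.45 pos [0.5119 0.2223 0.1357] rot [-3.1400e+00  1.5000e-03  1.3684e+00] w 0.0914 F [ 0.5 -0.1  0.7]
 turn frac [-0.0005  0.0005 -0.0008]  rows>= 1
 shift frac (after turn) [ 1.60e-02 -1.00e-03  1.03e+00]  rows@.5>= 3
time: 2.75
tool_pos: [0.5155, 0.226, 0.091]
ee_rot: [3.132, -0.007, 1.369]
contact_force: [-0.4, 0.1, -0.4]
gripper_width: 0.0913
t 2.75 pos [0.5155 0.226  0.091 ] rot [ 3.1317 -0.0073  1.3693] w 0.0913 F [-0.4  0.1 -0.4]
 turn frac [ 0.0032 -0.0023 -0.0006]  rows>= 1
 shift frac (after turn) [-0.042 -0.039  0.433]  rows@.5>= 1
```

```bash
python3 -m handwheel '[[[-0.03,-0.03,0],[0.0034,-0.0024,0]],[[0,0,0],[0,0,0]],[[0,0,0],[0,0,0]]]'
python3 - <<'E'
from h import *
plan((.512,.2235,.0585),1.371)
E
```

```text
time: 3.05
tool_pos: [0.5142, 0.2252, 0.0928]
ee_rot: [3.138, -0.003, 1.37]
contact_force: [0.5, -0.5, -0.4]
gripper_width: 0.0914
t 3.05 pos [0.5142 0.2252 0.0928] rot [ 3.1383e+00 -2.7000e-03  1.3697e+00] w 0.0914 F [ 0.5 -0.5 -0.4]
 turn frac [ 0.0011 -0.0009 -0.0004]  rows>= 1
 shift frac (after turn) [-0.029 -0.024  0.458]  rows@.5>= 1
```

```bash
python3 -m handwheel '[[[-0.01,-0.01,0.25],[0,0,0]],[[0,0,0.2],[0,0,0]],[[0,0,0],[0,0,0]],[[0,0,0],[0,0,0]]]'
python3 - <<'E'
from h import *
plan((.512,.2235,.0585),1.371); snap("wrist","pics/w4.png")
E
```

```text
time: 3.45
tool_pos: [0.5126, 0.2245, 0.0582]
ee_rot: [3.14, -0.001, 1.37]
contact_force: [-0.0, -0.3, 0.1]
gripper_width: 0.0914
t 3.45 pos [0.5126 0.2245 0.0582] rot [ 3.1403e+00 -1.3000e-03  1.3698e+00] w 0.0914 F [-0.  -0.3  0.1]
 turn frac [ 0.0004 -0.0004 -0.0004]  rows>= 1
 shift frac (after turn) [-0.015 -0.005 -0.004]  rows@.5>= 1
```

View pics/w4.png

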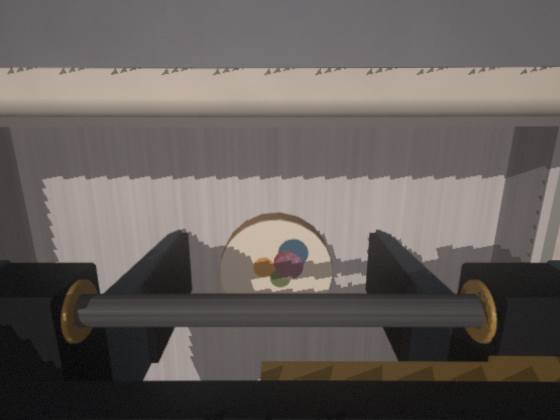

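```bash
python3 - <<'E'
from h import *
c=snap("wrist"); print(ray2plane(c,[(277,268),(277,214)],.049)); print(proj(c,[.5126,.2245,.049]))
E
python3 -m handwheel '[[[0,0,0],[0,0,0]],[[0,0,0],[0,0,0]],[[0,0,0],[0,0,0]],[[0,0,0],[0,0,0]]]' 1 20
python3 -m handwheel '[[[0,0,0],[0,0,0]],[[0,0,0],[0,0,0]],[[0,0,-0.15],[0,0,0]],[[0,0,-0.3],[0,0,0]],[[0,0,0],[0,0,0]]]'
```

```text
[[0.51339007 0.22589485 0.049     ]
 [0.5189555  0.25310402 0.049     ]]
[[275.9964088  270.83191265]]
time: 3.95
tool_pos: [0.5123, 0.2244, 0.0575]
ee_rot: [3.141, -0.001, 1.37]
contact_force: [-0.1, -0.0, 0.2]
gripper_width: 0.0618
time: 4.45
tool_pos: [0.5143, 0.2252, 0.0943]
ee_rot: [3.135, -0.005, 1.37]
contact_force: [0.4, -0.4, 0.2]
gripper_width: 0.0552
```

```bash
python3 -m handwheel '[[[0,0,-0.4],[0,0,0]],[[0,0,-0.5],[0,0,0]],[[0,0,-0.5],[0,0,0]],[[-0.3,0,0],[0,0,0]],[[-0.5,0,0],[0,0,0]]]'
python3 -m handwheel '[[[-0.5,0,0],[0,0,0]],[[-0.5,0,0],[0,0,0]],[[-0.5,0,0],[0,0,0]],[[-0.5,0,0],[0,0,0]],[[-0.5,0,0],[0,0,0]]]'
python3 -m handwheel '[[[-0.5,0,0],[0,0,0]],[[-0.5,0,0],[0,0,0]],[[-0.5,0,0],[0,0,0]],[[0,0,0],[0,0,0]],[[0,0,0],[0,0,0]]]'
python3 - <<'E'
from h import *
plan((.435,-.164,.026),1.371)
E
```

```text
time: 4.95
tool_pos: [0.5011, 0.1664, 0.1973]
ee_rot: [3.138, -0.003, 1.373]
contact_force: [-0.1, -0.7, -0.4]
gripper_width: 0.0554
time: 5.45
tool_pos: [0.462, -0.0196, 0.1958]
ee_rot: [3.141, -0.001, 1.37]
contact_force: [0.2, 0.4, -0.7]
gripper_width: 0.0553
time: 5.95
tool_pos: [0.44, -0.1289, 0.1956]
ee_rot: [3.141, -0.001, 1.368]
contact_force: [-0.3, -0.5, 0.3]
gripper_width: 0.0553
t 5.95 pos [ 0.44   -0.1289  0.1956] rot [ 3.1412e+00 -1.5000e-03  1.3675e+00] w 0.0553 F [-0.3 -0.5  0.3]
 turn frac [ 0.0001 -0.0005 -0.0011]  rows>= 1
 shift frac (after turn) [-0.472  0.028  2.262]  rows@.5>= 5
```

```bash
python3 -m handwheel '[[[-0.47,0.03,0.2],[0,0,0]],[[0,0,0.5],[0,0,0]],[[0,0,0.5],[0,0,0]],[[0,0,0.5],[0,0,0]],[[0,0,0.3],[0,0,0]]]'
python3 -m handwheel '[[[0,0,0.15],[0,0,0]],[[0,0,0],[0,0,0]],[[0,0,0],[0,0,0]],[[0,0,0],[0,0,0]]]'
python3 - <<'E'
from h import *
plan((.435,-.164,.026),1.371)
E
```

```text
time: 6.45
tool_pos: [0.4345, -0.1615, 0.0434]
ee_rot: [-3.139, -0.002, 1.371]
contact_force: [-0.7, 0.3, -0.8]
gripper_width: 0.0552
time: 6.85
tool_pos: [0.4368, -0.1635, 0.0358]
ee_rot: [3.138, -0.0, 1.37]
contact_force: [-0.2, 0.5, 0.5]
gripper_width: 0.0551
t 6.85 pos [ 0.4368 -0.1635  0.0358] rot [ 3.1379e+00 -4.0000e-04  1.3702e+00] w 0.0551 F [-0.2  0.5  0.5]
 turn frac [ 0.0012 -0.0001 -0.0002]  rows>= 1
 shift frac (after turn) [-0.011 -0.022  0.131]  rows@.5>= 1
```

```bash
python3 -m handwheel '[[[0,-0.01,0.13],[0,0,0]],[[0,0,0],[0,0,0]],[[0,0,0],[0,0,0]]]'
python3 - <<'E'
from h import *
plan((.435,-.164,.026),1.371); snap("side","pics/s1.png");snap("wrist","pics/w5.png")
E
```

```text
time: 7.15
tool_pos: [0.4347, -0.1632, 0.0248]
ee_rot: [3.141, -0.001, 1.37]
contact_force: [0.7, 0.4, -0.4]
gripper_width: 0.0551
t 7.15 pos [ 0.4347 -0.1632  0.0248] rot [ 3.1411e+00 -1.0000e-03  1.3695e+00] w 0.0551 F [ 0.7  0.4 -0.4]
 turn frac [ 0.0002 -0.0003 -0.0005]  rows>= 1
 shift frac (after turn) [-0.01   0.006 -0.016]  rows@.5>= 1
```

View pics/w5.png

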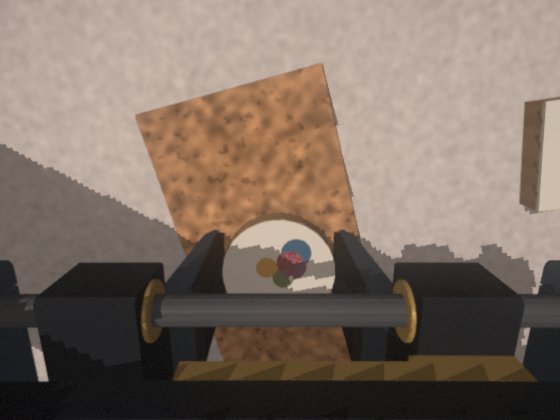

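```bash
python3 -m handwheel '[[[0,0,0],[0,0,0]],[[0,0,0],[0,0,0]],[[0,0,-0.2],[0,0,0]],[[0,0,-0.5],[0,0,0]],[[0,0,-0.5],[0,0,0]]]' 0
python3 - <<'E'
from h import *
plan((.54,-.23,.27),1.371)
E
```

```text
time: 7.75
tool_pos: [0.4341, -0.163, 0.1154]
ee_rot: [-3.14, -0.001, 1.37]
contact_force: [0.5, -0.7, -0.5]
gripper_width: 0.0904
t 7.75 pos [ 0.4341 -0.163   0.1154] rot [-3.1402e+00 -1.4000e-03  1.3697e+00] w 0.0904 F [ 0.5 -0.7 -0.5]
 turn frac [-0.0005 -0.0004 -0.0004]  rows>= 1
 shift frac (after turn) [-0.595  1.561 -2.062]  rows@.5>= 6
```

```bash
python3 -m handwheel '[[[-0.15,0.39,-0.5],[0,0,0]],[[-0.15,0.39,-0.5],[0,0,0]],[[-0.15,0.39,-0.5],[0,0,0]],[[-0.15,0.39,-0.5],[0,0,0]],[[0,0,0],[0,0,0]]]'
python3 -m handwheel '[[[0,0,0],[0,0,0]],[[0,0,0],[0,0,0]]]'
python3 - <<'E'
from h import *
snap("wrist","pics/w6.png");plan()
E
```

```text
time: 8.25
tool_pos: [0.5455, -0.2338, 0.2703]
ee_rot: [3.127, 0.002, 1.369]
contact_force: [0.8, -0.5, -0.1]
gripper_width: 0.0914
time: 8.45
tool_pos: [0.5388, -0.2301, 0.2632]
ee_rot: [-3.138, -0.002, 1.37]
contact_force: [-0.4, -0.0, -0.3]
gripper_width: 0.091
t 8.5 pos [ 0.5387 -0.23    0.2631] rot [-3.1383e+00 -1.9000e-03  1.3699e+00] w 0.091 F [-1.1  0.3 -0.5]
 turn frac [-0.001  -0.0006  0.    ]  rows>= 1
```

View pics/w6.png

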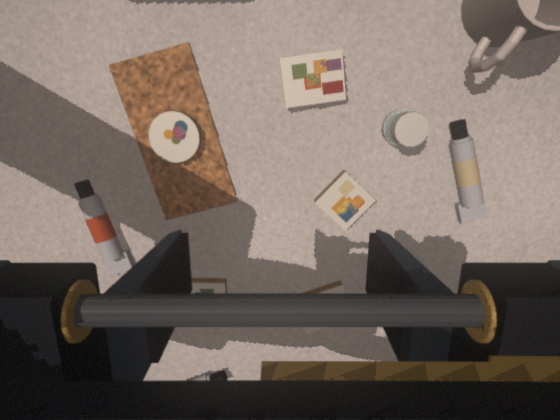

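```bash
cat > pan.py <<'E'
from h import *
import sys
def panel(c,box,z=.014,fn=None):
    x0,y0,x1,y1=box; im=np.ascontiguousarray(c["img"][y0:y1,x0:x1]); lab=cv2.cvtColor(im,cv2.COLOR_RGB2LAB).astype(int)
    hsv=cv2.cvtColor(im,cv2.COLOR_RGB2HSV)
    bg=np.median(lab.reshape(-1,3),0)
    # off-white: yellowish (b high) relative to table, bright; or strongly coloured paint
    m=((lab[...,0]>bg[0]+12)&(lab[...,2]>bg[2]+1))|(hsv[...,1]>110)
    m=cv2.morphologyEx(m.astype(np.uint8)*255,cv2.MORPH_OPEN,np.ones((3,3)))
    ct=max(cv2.findContours(m,0,2)[0],key=cv2.contourArea); h=cv2.convexHull(ct).reshape(-1,2)+[x0,y0]
    W=ray2plane(c,h,z)
    (cx,cy),(a,b),ang=cv2.minAreaRect((W[:,:2]*1000).astype(np.float32)); bx=cv2.boxPoints(((cx,cy),(a,b),ang))
    e1=bx[1]-bx[0]; e2=bx[2]-bx[1]
    print("centre",round(cx,1),round(cy,1),"edges",np.round(np.linalg.norm(e1),1),round(np.degrees(np.arctan2(e1[1],e1[0])),1),np.round(np.linalg.norm(e2),1),round(np.degrees(np.arctan2(e2[1],e2[0])),1))
    if fn:
        u=proj(c,np.c_[bx/1000,[z]*4]); o=c["img"].copy(); cv2.polylines(o,[np.int32(np.round(u))],True,(255,0,255),1); o=o[max(0,y0-20):y1+20,max(0,x0-20):x1+20]
        cv2.imwrite(fn,cv2.resize(o[:,:,::-1],None,fx=3,fy=3,interpolation=cv2.INTER_CUBIC))
E
python3 - <<'E'
from pan import *
c=snap("wrist")
panel(c,(265,35,365,125),fn="pics/p1.png"); panel(c,(300,155,365,240),fn="pics/p2.png")
print(ray2plane(c,[(410,129),(477,60)],.045))
E
```

```text
centre 595.4 -135.0 edges 64.2 -3.8 49.2 86.2
centre 608.7 -274.1 edges 48.1 -54.0 49.0 36.0
[[ 0.67970118 -0.20305952  0.045     ]
 [ 0.74810576 -0.15158952  0.045     ]]
```

View pics/p1.png

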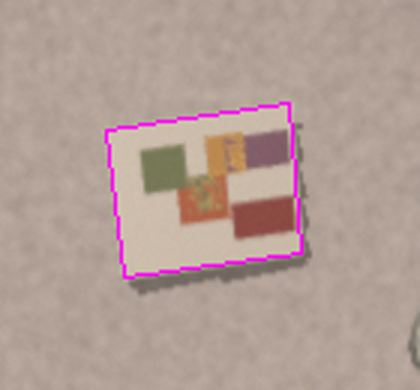

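View pics/p2.png

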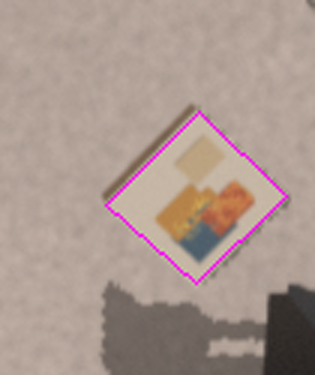

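```bash
python3 - <<'E'
from h import *
plan((.595,-.135,.021),1.5045)
E
```

```text
t 8.55 pos [ 0.5389 -0.2301  0.2633] rot [-3.1387e+00 -1.8000e-03  1.3699e+00] w 0.0913 F [ 0.5 -0.1 -0.1]
 turn frac [-0.0009 -0.0006 -0.0428]  rows>= 1
 shift frac (after turn) [1.314 0.663 3.23 ]  rows@.5>= 8
```

```bash
python3 -m handwheel '[[[0,0,0],[0,0,-0.043]],[[0.44,0.22,0.2],[0,0,0]],[[0.44,0.22,0.4],[0,0,0]],[[0.43,0.22,0.5],[0,0,0]],[[0,0,0.5],[0,0,0]]]'
python3 -m handwheel '[[[0,0,0.5],[0,0,0]],[[0,0,0.3],[0,0,0]],[[0,0,0],[0,0,0]],[[0,0,0],[0,0,0]]]'
python3 - <<'E'
from h import *
snap("wrist","pics/w7.png");plan((.595,-.135,.021),1.5045)
E
```

```text
time: 9.05
tool_pos: [0.5965, -0.1335, 0.1449]
ee_rot: [3.14, -0.002, 1.509]
contact_force: [1.3, 0.4, -0.1]
gripper_width: 0.0918
time: 9.45
tool_pos: [0.5952, -0.137, 0.0865]
ee_rot: [-3.142, -0.001, 1.505]
contact_force: [-0.0, 0.0, 0.3]
gripper_width: 0.091
t 9.5 pos [ 0.596  -0.1373  0.0876] rot [ 3.1391e+00 -6.0000e-04  1.5048e+00] w 0.0916 F [ 0.2 -0.9  1.2]
 turn frac [ 0.0008 -0.0002  0.0001]  rows>= 1
 shift frac (after turn) [ 0.03  -0.016  0.888]  rows@.5>= 2
```

View pics/w7.png

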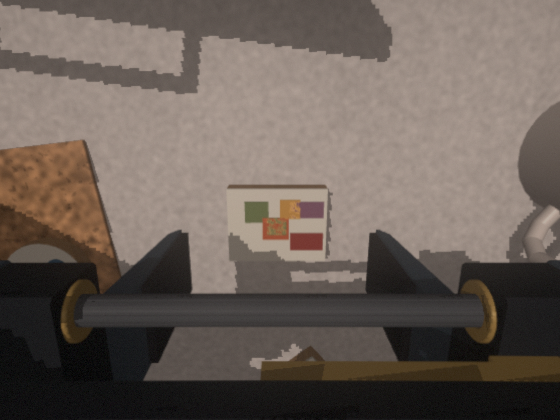

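Panel P1 sits squarely between the jaws (226–328 px, jaws 190–370), centred and aligned. Descending.

```bash
python3 -m handwheel '[[[0.03,0,0.4],[0,0,0]],[[0,0,0.4],[0,0,0]],[[0,0,0.07],[0,0,0]],[[0,0,0],[0,0,0]],[[0,0,0],[0,0,0]]]'
python3 - <<'E'
from h import *
plan((.595,-.135,.021),1.5045)
E
```

```text
time: 10.0
tool_pos: [0.5972, -0.1353, 0.0233]
ee_rot: [3.137, -0.0, 1.505]
contact_force: [0.7, 0.7, 0.5]
gripper_width: 0.0914
t 10.0 pos [ 0.5972 -0.1353  0.0233] rot [ 3.1371e+00 -2.0000e-04  1.5046e+00] w 0.0914 F [0.7 0.7 0.5]
 turn frac [ 0.0014 -0.0001  0.    ]  rows>= 1
 shift frac (after turn) [ 0.002 -0.029  0.03 ]  rows@.5>= 1
```

```bash
python3 -m handwheel '[[[0,-0.01,0.02],[0,0,0]],[[0,0,0],[0,0,0]],[[0,0,0],[0,0,0]],[[0,0,0],[0,0,0]],[[0,0,0],[0,0,0]]]' 1 20
python3 - <<'E'
from h import *
plan((.595,-.135,.15),1.5045)
E
```

```text
time: 10.5
tool_pos: [0.5952, -0.1349, 0.0202]
ee_rot: [3.14, -0.001, 1.505]
contact_force: [-1.6, 0.5, 3.6]
gripper_width: 0.0647
t 10.5 pos [ 0.5952 -0.1349  0.0202] rot [ 3.1403e+00 -7.0000e-04  1.5049e+00] w 0.0647 F [-1.6  0.5  3.6]
 turn frac [ 0.0004 -0.0002  0.0001]  rows>= 1
 shift frac (after turn) [-1.00e-03 -2.00e-03 -1.73e+00]  rows@.5>= 4
```

```bash
python3 -m handwheel '[[[0,0,-0.2],[0,0,0]],[[0,0,-0.5],[0,0,0]],[[0,0,-0.5],[0,0,0]],[[0,0,-0.5],[0,0,0]],[[0,0,-0.5],[0,0,0.0424]]]'
python3 - <<'E'
from h import *
plan((.5672,.2169,.18),1.3715)
E
```

```text
time: 11.0
tool_pos: [0.5945, -0.1349, 0.186]
ee_rot: [3.141, -0.001, 1.368]
contact_force: [0.3, 0.0, -0.8]
gripper_width: 0.0648
t 11.0 pos [ 0.5945 -0.1349  0.186 ] rot [ 3.1414e+00 -1.0000e-03  1.3683e+00] w 0.0648 F [ 0.3  0.  -0.8]
 turn frac [ 0.0001 -0.0003 -0.001 ]  rows>= 1
 shift frac (after turn) [ 4.525 -1.286  0.08 ]  rows@.5>= 10
```

```bash
python3 -m handwheel '[[[0.45,-0.13,0],[0,0,0]],[[0.45,-0.13,0],[0,0,0]],[[0.45,-0.13,0],[0,0,0]],[[0.45,-0.13,0],[0,0,0]],[[0.45,-0.13,0],[0,0,0]]]'
python3 -m handwheel '[[[0.45,-0.13,0],[0,0,0]],[[0.45,-0.13,0],[0,0,0]],[[0.45,-0.13,0],[0,0,0]],[[0.45,-0.13,0],[0,0,0]],[[0.45,-0.13,0],[0,0,0]]]'
python3 -m handwheel '[[[0,0,0.4],[0,0,0]],[[0,0,0.4],[0,0,0]],[[0,0,0],[0,0,0]],[[0,0,0],[0,0,0]]]'
python3 - <<'E'
from h import *
plan((.5672,.2169,.0585),1.3715); snap("wrist","pics/w8.png")
E
```

```text
time: 11.5
tool_pos: [0.58, 0.0414, 0.1847]
ee_rot: [3.141, -0.001, 1.371]
contact_force: [0.6, 0.0, -0.1]
gripper_width: 0.0649
time: 12.0
tool_pos: [0.5656, 0.2165, 0.1847]
ee_rot: [3.141, -0.001, 1.372]
contact_force: [0.8, 0.0, -0.4]
gripper_width: 0.0652
time: 12.4
tool_pos: [0.5661, 0.2151, 0.125]
ee_rot: [-3.141, -0.001, 1.372]
contact_force: [0.7, 0.0, -0.3]
gripper_width: 0.0647
t 12.4 pos [0.5661 0.2151 0.125 ] rot [-3.1415e+00 -5.0000e-04  1.3715e+00] w 0.0647 F [ 0.7  0.  -0.3]
 turn frac [-0.     -0.0002  0.    ]  rows>= 1
 shift frac (after turn) [0.026 0.01  0.886]  rows@.5>= 2
```

View pics/w8.png

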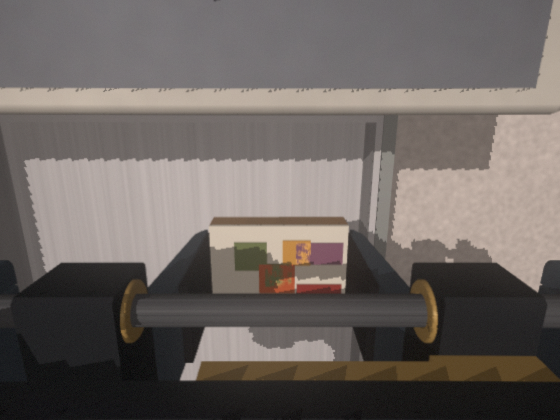

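```bash
python3 -m handwheel '[[[0.02,0.01,0.4],[0,0,0]],[[0,0,0.36],[0,0,0]],[[0,0,0],[0,0,0]],[[0,0,0],[0,0,0]],[[0,0,0],[0,0,0]]]'
python3 - <<'E'
from h import *
plan((.5672,.2169,.0575),1.3715)
E
```

```text
time: 12.95
tool_pos: [0.5688, 0.217, 0.0703]
ee_rot: [3.137, -0.003, 1.371]
contact_force: [-0.6, -0.3, -0.4]
gripper_width: 0.0647
t 12.95 pos [0.5688 0.217  0.0703] rot [ 3.1372 -0.0032  1.3714] w 0.0647 F [-0.6 -0.3 -0.4]
 turn frac [ 0.0014 -0.001  -0.    ]  rows>= 1
 shift frac (after turn) [-0.005 -0.021  0.171]  rows@.5>= 1
```

```bash
python3 -m handwheel '[[[0,0,0.155],[0,0,0]],[[0,0,0],[0,0,0]],[[0,0,0],[0,0,0]]]'
python3 - <<'E'
from h import *
plan((.5672,.2169,.0575),1.3715)
E
```

```text
time: 13.25
tool_pos: [0.5682, 0.2169, 0.0571]
ee_rot: [3.139, -0.002, 1.372]
contact_force: [1.6, -0.3, 1.3]
gripper_width: 0.0649
t 13.25 pos [0.5682 0.2169 0.0571] rot [ 3.1385e+00 -2.3000e-03  1.3717e+00] w 0.0649 F [ 1.6 -0.3  1.3]
 turn frac [ 0.001  -0.0007  0.    ]  rows>= 1
 shift frac (after turn) [-0.002 -0.014 -0.005]  rows@.5>= 1
```

```bash
python3 -m handwheel '[[[0,0,0],[0,0,0]],[[0,0,0],[0,0,0]],[[0,0,0],[0,0,0]],[[0,0,-0.2],[0,0,0]],[[0,0,-0.5],[0,0,0]]]' 0.17
python3 -m handwheel '[[[0,0,-0.5],[0,0,0]],[[0,0,-0.5],[0,0,0]],[[0,0,-0.3],[0,0,0]],[[0,0,0],[0,0,0]],[[0,0,0],[0,0,0]]]' 0
python3 - <<'E'
from h import *
snap("wrist","pics/w9.png"); plan((.6087,-.2741,.2),1.3715)
E
```

```text
time: 13.75
tool_pos: [0.5648, 0.2155, 0.1058]
ee_rot: [-3.135, 0.004, 1.372]
contact_force: [-0.1, -0.0, -0.1]
gripper_width: 0.0758
time: 14.25
tool_pos: [0.5668, 0.2162, 0.2058]
ee_rot: [3.141, -0.0, 1.372]
contact_force: [0.7, -0.2, -0.6]
gripper_width: 0.0912
t 14.3 pos [0.5663 0.2161 0.2048] rot [-3.1401e+00  6.0000e-04  1.3717e+00] w 0.0912 F [-1.5 -0.4 -1.3]
 turn frac [-0.0005  0.0002  0.0001]  rows>= 1
 shift frac (after turn) [-6.294  1.848  0.064]  rows@.5>= 14
```

View pics/w9.png

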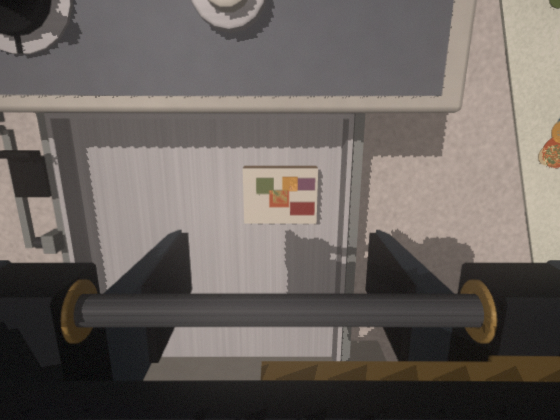

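```bash
python3 -m handwheel '[[[-0.4,0.1,0],[0,0,0]],[[-0.55,0.16,0],[0,0,0]],[[-0.55,0.16,0],[0,0,0]],[[-0.55,0.16,0],[0,0,0]],[[-0.55,0.16,0],[0,0,0]]]'
python3 -m handwheel '[[[-0.55,0.16,0],[0,0,0]],[[-0.55,0.16,0],[0,0,0]],[[-0.55,0.16,0],[0,0,0]],[[-0.55,0.16,0],[0,0,0]],[[-0.55,0.16,0],[0,0,0]]]'
python3 -m handwheel '[[[-0.55,0.16,0],[0,0,0]],[[-0.2,0.1,0],[0,0,0.04]],[[0,0,0],[0,0,0.04]],[[0,0,0],[0,0,0.04]],[[0,0,0],[0,0,0.04]]]'
python3 -m handwheel '[[[0,0,0],[0,0,0.04]],[[0,0,0],[0,0,0.037]],[[0,0,0],[0,0,0]],[[0,0,0],[0,0,0]]]'
python3 - <<'E'
from h import *
snap("wrist","pics/w10.png"); plan((.6087,-.2741,.021),np.radians(36))
E
```

```text
time: 14.8
tool_pos: [0.5819, 0.0127, 0.2039]
ee_rot: [-3.138, -0.0, 1.372]
contact_force: [1.5, 0.1, 0.0]
gripper_width: 0.0912
time: 15.3
tool_pos: [0.5999, -0.2012, 0.2036]
ee_rot: [-3.138, -0.002, 1.372]
contact_force: [1.5, 0.0, 0.3]
gripper_width: 0.0914
time: 15.8
tool_pos: [0.6079, -0.2588, 0.2031]
ee_rot: [-3.137, 0.0, 0.863]
contact_force: [0.3, 0.5, 0.2]
gripper_width: 0.0912
time: 16.2
tool_pos: [0.6083, -0.2585, 0.2043]
ee_rot: [-3.139, 0.0, 0.629]
contact_force: [-0.9, -0.9, 0.4]
gripper_width: 0.0912
t 16.25 pos [ 0.6085 -0.2586  0.2047] rot [-3.1396 -0.      0.6291] w 0.0907 F [ 1.  -0.6  0.1]
 turn frac [-0.0006 -0.      0.0003]  rows>= 1
 shift frac (after turn) [-0.12   0.169  2.45 ]  rows@.5>= 5
```

View pics/w10.png

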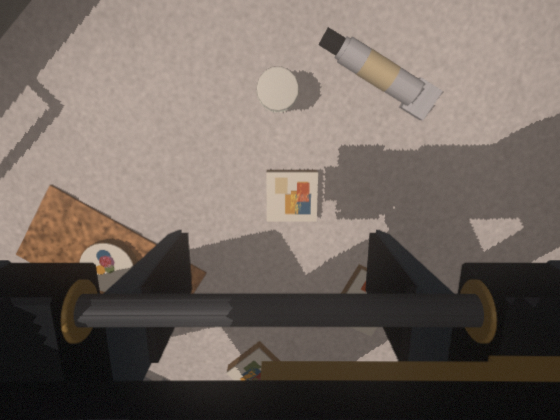

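```bash
python3 - <<'E'
from pan import *
c=snap("wrist"); panel(c,(245,150,335,235))
plan((.6087,-.2741,.021),np.radians(36))
E
python3 -m handwheel '[[[-0.06,0.08,0.5],[0,0,0]],[[-0.06,0.09,0.5],[0,0,0]],[[0,0,0.5],[0,0,0]],[[0,0,0],[0,0,0]],[[0,0,0],[0,0,0]]]'
python3 - <<'E'
from pan import *
c=snap("wrist","pics/w11.png"); panel(c,(200,185,365,270))
plan((.6087,-.2741,.021),np.radians(36))
E
```

```text
centre 608.5 -273.7 edges 48.8 -53.9 47.8 36.1
t 16.3 pos [ 0.6086 -0.2586  0.2051] rot [-3.1401e+00 -4.0000e-04  6.2870e-01] w 0.0913 F [-0.1  0.2 -0.2]
 turn frac [-0.0005 -0.0001  0.0001]  rows>= 1
 shift frac (after turn) [-0.121  0.168  2.455]  rows@.5>= 5
time: 16.8
tool_pos: [0.6093, -0.2742, 0.0937]
ee_rot: [-3.141, -0.001, 0.628]
contact_force: [0.3, 0.4, 0.3]
gripper_width: 0.0909
centre 611.0 -278.5 edges 22.7 -54.0 31.0 36.0
t 16.85 pos [ 0.6103 -0.2746  0.0952] rot [ 3.1393e+00 -2.6000e-03  6.2770e-01] w 0.0914 F [0.8 0.1 0.1]
 turn frac [ 0.0007 -0.0008 -0.0002]  rows>= 1
 shift frac (after turn) [-0.013 -0.018  0.99 ]  rows@.5>= 2
```

View pics/w11.png

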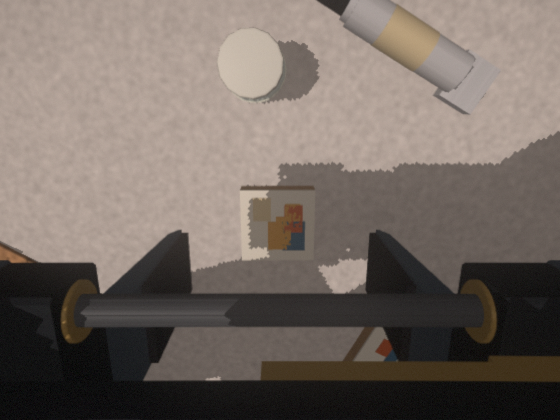

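Centred (241–315 between jaws 190–370). Descend and grip.

```bash
python3 -m handwheel '[[[0,0,0.4],[0,0,0]],[[0,0,0.4],[0,0,0]],[[0,0,0.15],[0,0,0]],[[0,0,0],[0,0,0]],[[0,0,0],[0,0,0]]]'
python3 -m handwheel '[[[0,0,0],[0,0,0]]]'
python3 - <<'E'
from h import *
plan((.6087,-.2741,.021),np.radians(36))
E
```

```text
time: 17.35
tool_pos: [0.6107, -0.2748, 0.0244]
ee_rot: [3.139, -0.003, 0.627]
contact_force: [0.1, -0.3, 0.4]
gripper_width: 0.0908
time: 17.45
tool_pos: [0.6107, -0.2748, 0.0245]
ee_rot: [3.138, -0.003, 0.627]
contact_force: [-0.6, -0.2, 0.2]
gripper_width: 0.0912
t 17.45 pos [ 0.6107 -0.2748  0.0245] rot [ 3.1382 -0.0032  0.6272] w 0.0912 F [-0.6 -0.2  0.2]
 turn frac [ 0.0011 -0.001  -0.0003]  rows>= 1
 shift frac (after turn) [-0.016 -0.023  0.047]  rows@.5>= 1
```

```bash
python3 -m handwheel '[[[-0.01,-0.01,0.04],[0,0,0]],[[0,0,0],[0,0,0]],[[0,0,0],[0,0,0]],[[0,0,0],[0,0,0]],[[0,0,0],[0,0,0]]]' 1 20
python3 -m handwheel '[[[0,0,0],[0,0,0]],[[0,0,-0.2],[0,0,0]],[[0,0,-0.5],[0,0,0]],[[0,0,-0.5],[0,0,0]],[[0,0,-0.5],[0,0,0]]]'
```

```text
time: 17.95
tool_pos: [0.6083, -0.2741, 0.0194]
ee_rot: [3.142, -0.001, 0.627]
contact_force: [0.0, 0.2, -0.1]
gripper_width: 0.0542
time: 18.45
tool_pos: [0.608, -0.2741, 0.1491]
ee_rot: [3.141, -0.001, 0.627]
contact_force: [-0.3, 0.2, -0.3]
gripper_width: 0.0494
```

```bash
python3 -m handwheel '[[[0,0,-0.4],[0,0,-0.04]],[[0,0,0],[0,0,-0.04]],[[0,0,0],[0,0,-0.04]],[[0,0,0],[0,0,-0.04]],[[0,0,0],[0,0,-0.04]]]'
python3 -m handwheel '[[[0,0,0],[0,0,-0.037]],[[0,0,0],[0,0,0]]]'
python3 - <<'E'
from h import *
plan((.4496,.2407,.18),1.3715)
E
```

```text
time: 18.95
tool_pos: [0.608, -0.2741, 0.1781]
ee_rot: [3.14, -0.001, 1.261]
contact_force: [0.1, -0.3, -0.6]
gripper_width: 0.0497
time: 19.15
tool_pos: [0.6081, -0.2741, 0.1778]
ee_rot: [3.14, -0.001, 1.371]
contact_force: [-0.2, 0.3, -1.0]
gripper_width: 0.0499
t 19.15 pos [ 0.6081 -0.2741  0.1778] rot [ 3.1400e+00 -8.0000e-04  1.3714e+00] w 0.0499 F [-0.2  0.3 -1. ]
 turn frac [ 0.0005 -0.0002 -0.    ]  rows>= 1
 shift frac (after turn) [ 6.31  -3.43  -0.029]  rows@.5>= 15
```

```bash
python3 -m handwheel '[[[0.42,-0.228,0],[0,0,0]],[[0.42,-0.228,0],[0,0,0]],[[0.42,-0.228,0],[0,0,0]],[[0.42,-0.228,0],[0,0,0]],[[0.42,-0.228,0],[0,0,0]]]'
python3 -m handwheel '[[[0.42,-0.228,0],[0,0,0]],[[0.42,-0.228,0],[0,0,0]],[[0.42,-0.228,0],[0,0,0]],[[0.42,-0.228,0],[0,0,0]],[[0.42,-0.228,0],[0,0,0]]]'
python3 -m handwheel '[[[0.42,-0.228,0],[0,0,0]],[[0.42,-0.228,0],[0,0,0]],[[0.42,-0.228,0],[0,0,0]],[[0.42,-0.228,0],[0,0,0]],[[0.42,-0.228,0],[0,0,0]]]'
python3 -m handwheel '[[[0,0,0.4],[0,0,0]],[[0,0,0.4],[0,0,0]],[[0,0,0.4],[0,0,0]],[[0,0,0],[0,0,0]],[[0,0,0],[0,0,0]]]'
python3 - <<'E'
from h import *
snap("wrist","pics/w12.png");plan((.4496,.2407,.057),1.3715)
E
```

```text
time: 19.65
tool_pos: [0.5549, -0.1016, 0.1776]
ee_rot: [3.14, -0.001, 1.368]
contact_force: [-0.1, 0.2, -0.9]
gripper_width: 0.05
time: 20.15
tool_pos: [0.5023, 0.0698, 0.1778]
ee_rot: [3.14, -0.001, 1.369]
contact_force: [1.0, 0.5, -0.9]
gripper_width: 0.0497
time: 20.65
tool_pos: [0.4496, 0.2412, 0.1779]
ee_rot: [3.14, -0.002, 1.369]
contact_force: [0.4, 0.2, -0.6]
gripper_width: 0.05
time: 21.15
tool_pos: [0.4505, 0.24, 0.0878]
ee_rot: [3.141, -0.001, 1.37]
contact_force: [-0.3, 0.7, 0.3]
gripper_width: 0.0501
t 21.2 pos [0.4512 0.2403 0.0885] rot [ 3.1389e+00 -2.6000e-03  1.3704e+00] w 0.0498 F [-0.  -0.6 -1. ]
 turn frac [ 0.0009 -0.0008 -0.0004]  rows>= 1
 shift frac (after turn) [ 0.001 -0.023  0.421]  rows@.5>= 1
```

View pics/w12.png

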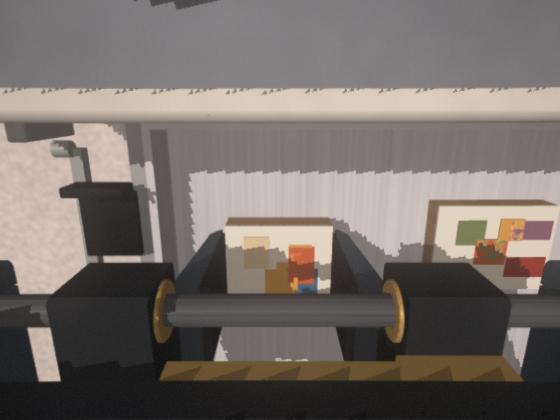

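```bash
python3 -m handwheel '[[[0,-0.01,0.2],[0,0,0]],[[0,0,0.2],[0,0,0]],[[0,0,0],[0,0,0]],[[0,0,0],[0,0,0]],[[0,0,0],[0,0,0]]]'
python3 - <<'E'
from h import *
plan((.4496,.2407,.057),1.3715)
E
```

```text
time: 21.7
tool_pos: [0.4505, 0.2405, 0.0585]
ee_rot: [3.139, -0.003, 1.371]
contact_force: [0.3, 0.2, -0.6]
gripper_width: 0.0498
t 21.7 pos [0.4505 0.2405 0.0585] rot [ 3.1385e+00 -2.8000e-03  1.3713e+00] w 0.0498 F [ 0.3  0.2 -0.6]
 turn frac [ 0.001  -0.0009 -0.0001]  rows>= 1
 shift frac (after turn) [ 0.    -0.013  0.021]  rows@.5>= 1
```

```bash
python3 -m handwheel '[[[0,0,0.02],[0,0,0]],[[0,0,0],[0,0,0]],[[0,0,0],[0,0,0]]]'
python3 -m handwheel '[[[0,0,0],[0,0,0]],[[0,0,0],[0,0,0]],[[0,0,0],[0,0,0]],[[0,0,-0.2],[0,0,0]],[[0,0,-0.5],[0,0,0]]]' 0.28
python3 -m handwheel '[[[0,0,-0.5],[0,0,0]],[[0,0,-0.5],[0,0,0]],[[0,0,-0.3],[0,0,0]],[[0,0,0],[0,0,0]],[[0,0,0],[0,0,0]]]' 0
python3 - <<'E'
from h import *
snap("wrist","pics/w13.png");plan((.53,-.42,.28),1.3715)
E
```

```text
time: 22.0
tool_pos: [0.4502, 0.2403, 0.0563]
ee_rot: [3.139, -0.002, 1.372]
contact_force: [0.1, -0.6, 4.4]
gripper_width: 0.0499
time: 22.5
tool_pos: [0.4466, 0.2386, 0.1055]
ee_rot: [-3.135, 0.005, 1.371]
contact_force: [1.4, -0.1, 0.7]
gripper_width: 0.0656
time: 23.0
tool_pos: [0.4486, 0.2396, 0.2047]
ee_rot: [-3.141, -0.0, 1.372]
contact_force: [0.1, 0.5, -0.2]
gripper_width: 0.0912
t 23.05 pos [0.4483 0.2394 0.204 ] rot [-3.1396e+00  1.0000e-03  1.3716e+00] w 0.0911 F [-0.4 -0.2  0.3]
 turn frac [-0.0006  0.0003  0.    ]  rows>= 1
 shift frac (after turn) [-8.403  2.809 -1.014]  rows@.5>= 18
```

View pics/w13.png

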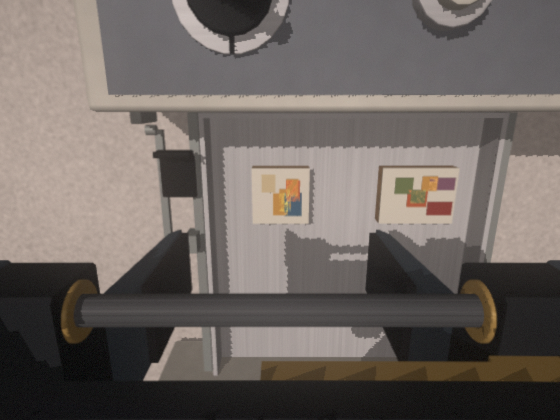

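```bash
python3 -m handwheel '[[[-0.4,0.15,-0.1],[0,0,0]],[[-0.5,0.15,-0.1],[0,0,0]],[[-0.5,0.15,-0.1],[0,0,0]],[[-0.5,0.15,-0.1],[0,0,0]],[[-0.5,0.15,-0.1],[0,0,0]]]'
python3 -m handwheel '[[[-0.5,0.15,-0.1],[0,0,0]],[[-0.5,0.15,-0.1],[0,0,0]],[[-0.5,0.15,-0.1],[0,0,0]],[[-0.5,0.15,-0.1],[0,0,0]],[[-0.5,0.15,-0.1],[0,0,0]]]'
python3 -m handwheel '[[[-0.5,0.15,0],[0,0,0]],[[-0.5,0.15,0],[0,0,0]],[[-0.5,0.15,0],[0,0,0]],[[-0.5,0.15,0],[0,0,0]],[[-0.5,0.15,0],[0,0,0]]]'
python3 -m handwheel '[[[-0.5,0.15,0],[0,0,0]],[[-0.5,0.15,0],[0,0,0]],[[-0.5,0.15,0],[0,0,0]],[[0,0,0],[0,0,0]],[[0,0,0],[0,0,0]]]'
python3 - <<'E'
from h import *
snap("wrist","pics/w14.png");plan()
E
```

```text
time: 23.55
tool_pos: [0.4677, 0.0508, 0.2411]
ee_rot: [-3.138, 0.0, 1.372]
contact_force: [0.7, 0.0, 0.5]
gripper_width: 0.0916
time: 24.05
tool_pos: [0.4859, -0.144, 0.2783]
ee_rot: [-3.138, -0.002, 1.371]
contact_force: [0.9, -0.7, 0.6]
gripper_width: 0.0912
time: 24.55
tool_pos: [0.5042, -0.3387, 0.2774]
ee_rot: [-3.138, -0.003, 1.371]
contact_force: [0.3, 0.3, -0.3]
gripper_width: 0.0914
time: 25.05
tool_pos: [0.5151, -0.4545, 0.2769]
ee_rot: [-3.138, -0.004, 1.37]
contact_force: [-0.2, 0.2, -0.7]
gripper_width: 0.091
t 25.1 pos [ 0.5153 -0.4537  0.2779] rot [-3.1389 -0.0038  1.3715] w 0.0912 F [ 0.8  0.4 -0.5]
 turn frac [-0.0009 -0.0012  0.    ]  rows>= 1
```

View pics/w14.png

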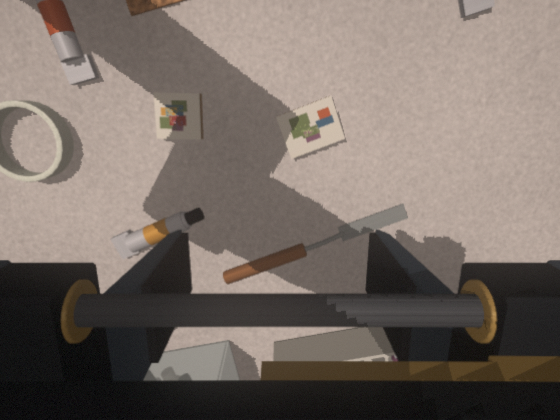

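```bash
python3 - <<'E'
from pan import *
c=snap("wrist")
panel(c,(262,85,362,175),fn="pics/p3.png"); panel(c,(145,85,210,145),fn="pics/p4.png")
E
python3 -c "
import cv2
a=cv2.imread('pics/p3.png');b=cv2.imread('pics/p4.png');b=cv2.resize(b,(a.shape[1],a.shape[0]));cv2.imwrite('pics/p34.png',cv2.resize(cv2.hconcat([a,b]),(800,370)))"
```

```text
centre 561.1 -408.6 edges 48.6 -80.8 64.1 9.2
centre 403.6 -367.5 edges 24.3 -12.7 43.7 77.3
```

View pics/p34.png

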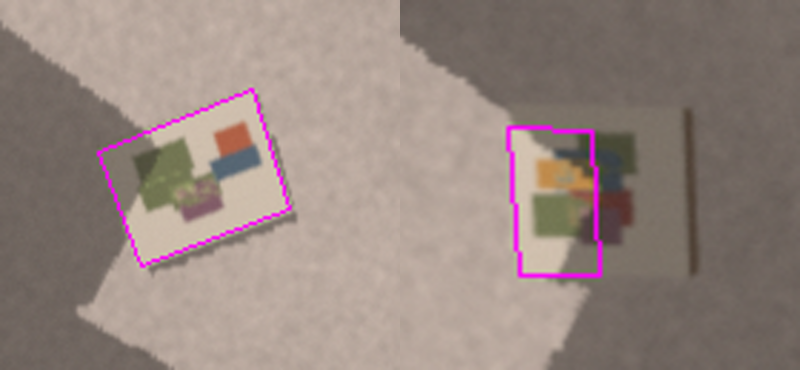

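```bash
python3 - <<'E'
from h import *
c=snap("wrist"); W=ray2plane(c,[(153.7,94.2),(200.1,94.4),(201.7,138.8),(156.3,139.3)],.014)[:,:2]
print(W.mean(0)); 
for i in range(4):
    e=W[(i+1)%4]-W[i]; print(np.linalg.norm(e),np.degrees(np.arctan2(e[1],e[0])))
plan((.561,-.4086,.15),np.radians(99.2))
E
```

```text
[ 0.41824984 -0.36753026]
0.051187325940963445 -11.460156463411574
0.0483842470290639 -102.70682605527949
0.051880493152676656 169.3555694679635
0.04914223233144875 76.5100298446145
t 25.2 pos [ 0.5157 -0.4531  0.2794] rot [-3.1409e+00 -2.3000e-03  1.3727e+00] w 0.0909 F [ 0.4 -0.1  0. ]
 turn frac [-1.000e-04 -8.000e-04 -1.142e-01]  rows>= 3
 shift frac (after turn) [0.489 0.691 1.725]  rows@.5>= 4
```

```bash
python3 -m handwheel '[[[0,0,0],[0,0,-0.038]],[[0,0,0],[0,0,-0.038]],[[0,0,0],[0,0,-0.038]],[[0.25,0.35,0.5],[0,0,0]],[[0.24,0.34,0.5],[0,0,0]]]'
python3 -m handwheel '[[[0,0,0.5],[0,0,0]],[[0,0,0.5],[0,0,0]],[[0,0,0.4],[0,0,0]],[[0,0,0],[0,0,0]],[[0,0,0],[0,0,0]]]'
python3 - <<'E'
from h import *
snap("wrist","pics/w15.png");plan((.561,-.4086,.021),np.radians(99.2))
E
```

```text
time: 25.7
tool_pos: [0.5618, -0.409, 0.2064]
ee_rot: [3.137, 0.002, 1.729]
contact_force: [0.9, -0.3, 0.2]
gripper_width: 0.0915
time: 26.2
tool_pos: [0.5616, -0.4092, 0.101]
ee_rot: [3.14, -0.0, 1.731]
contact_force: [0.4, -0.6, 1.0]
gripper_width: 0.0908
t 26.25 pos [ 0.5622 -0.41    0.1023] rot [3.1383e+00 1.6000e-03 1.7305e+00] w 0.0912 F [-0.1  0.4  0.8]
 turn frac [ 0.001   0.0005 -0.0003]  rows>= 1
 shift frac (after turn) [ 0.02  -0.013  1.084]  rows@.5>= 3
```

View pics/w15.png

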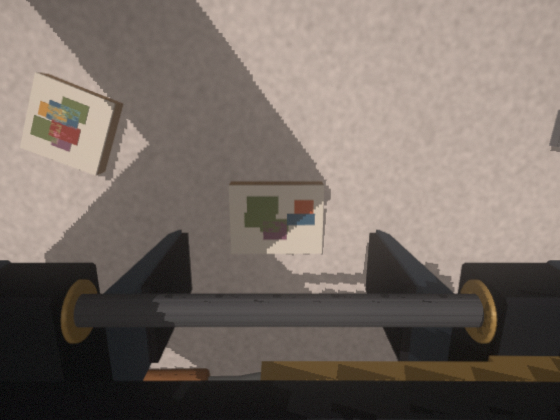

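P3 (230–324 px) is centred between the jaws. Measuring P4 here too (lit), then descend.

```bash
python3 - <<'E'
from pan import *
c=snap("wrist"); panel(c,(10,60,135,190),fn="pics/p4b.png")
E
python3 -m handwheel '[[[0.02,-0.01,0.45],[0,0,0]],[[0,0,0.45],[0,0,0]],[[0,0,0.14],[0,0,0]],[[0,0,0],[0,0,0]],[[0,0,0],[0,0,0]]]'
python3 -m handwheel '[[[0,0,0],[0,0,0]]]'
python3 - <<'E'
from h import *
plan((.561,-.4086,.021),np.radians(99.2))
E
```

```text
centre 417.0 -367.2 edges 49.5 -12.8 49.7 77.2
time: 26.8
tool_pos: [0.5615, -0.4094, 0.0243]
ee_rot: [3.138, 0.002, 1.73]
contact_force: [-0.5, -1.5, 0.8]
gripper_width: 0.0914
time: 26.9
tool_pos: [0.5616, -0.4095, 0.0246]
ee_rot: [3.138, 0.002, 1.73]
contact_force: [-0.1, 0.0, -0.1]
gripper_width: 0.0908
t 26.9 pos [ 0.5616 -0.4095  0.0246] rot [3.1376e+00 2.5000e-03 1.7297e+00] w 0.0908 F [-0.1  0.  -0.1]
 turn frac [ 0.0013  0.0008 -0.0005]  rows>= 1
 shift frac (after turn) [ 0.013 -0.005  0.048]  rows@.5>= 1
```

View pics/p4b.png

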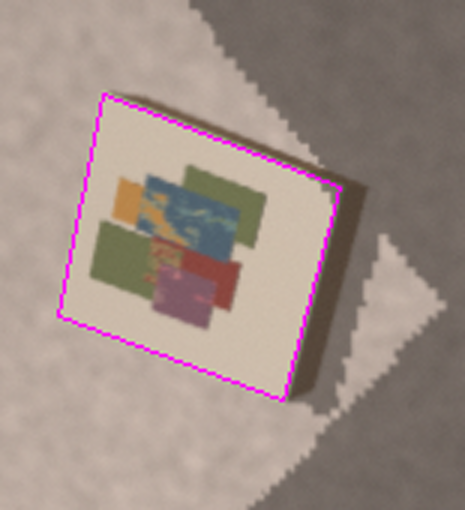

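```bash
python3 -m handwheel '[[[0,0,0.04],[0,0,0]],[[0,0,0],[0,0,0]],[[0,0,0],[0,0,0]],[[0,0,0],[0,0,0]],[[0,0,0],[0,0,0]]]' 1 20
python3 -m handwheel '[[[0,0,-0.2],[0,0,0]],[[0,0,-0.5],[0,0,0]],[[0,0,-0.5],[0,0,0]],[[0,0,-0.5],[0,0,0]],[[0,0,-0.4],[0,0,0]]]'
python3 -m handwheel '[[[0,0,0],[0,0,0.038]],[[0,0,0],[0,0,0.038]],[[0,0,0],[0,0,0.038]],[[0,0,0],[0,0,0]]]'
python3 - <<'E'
from h import *
plan((.5444,.1042,.18),1.3715)
E
```

```text
time: 27.4
tool_pos: [0.5602, -0.4085, 0.0194]
ee_rot: [3.141, -0.001, 1.73]
contact_force: [0.0, 0.2, 1.1]
gripper_width: 0.0647
time: 27.9
tool_pos: [0.5606, -0.4089, 0.1804]
ee_rot: [3.138, 0.002, 1.73]
contact_force: [-0.3, -0.8, -1.3]
gripper_width: 0.0649
time: 28.3
tool_pos: [0.5602, -0.4086, 0.1777]
ee_rot: [3.14, -0.001, 1.372]
contact_force: [-0.3, -0.1, -1.0]
gripper_width: 0.0648
t 28.3 pos [ 0.5602 -0.4086  0.1777] rot [ 3.1398e+00 -6.0000e-04  1.3719e+00] w 0.0648 F [-0.3 -0.1 -1. ]
 turn frac [ 0.0006 -0.0002  0.0001]  rows>= 1
 shift frac (after turn) [ 6.661 -1.56  -0.031]  rows@.5>= 14
```

```bash
python3 -m handwheel '[[[0.476,-0.111,0],[0,0,0]],[[0.476,-0.111,0],[0,0,0]],[[0.476,-0.111,0],[0,0,0]],[[0.476,-0.111,0],[0,0,0]],[[0.476,-0.111,0],[0,0,0]]]'
python3 -m handwheel '[[[0.476,-0.111,0],[0,0,0]],[[0.476,-0.111,0],[0,0,0]],[[0.476,-0.111,0],[0,0,0]],[[0.476,-0.111,0],[0,0,0]],[[0.476,-0.111,0],[0,0,0]]]'
python3 -m handwheel '[[[0.476,-0.111,0],[0,0,0]],[[0.476,-0.111,0],[0,0,0]],[[0.476,-0.111,0],[0,0,0]],[[0.476,-0.111,0],[0,0,0]],[[0,0,0.4],[0,0,0]]]'
python3 -m handwheel '[[[0,0,0.4],[0,0,0]],[[0,0,0.3],[0,0,0]],[[0,0,0],[0,0,0]],[[0,0,0],[0,0,0]],[[0,0,0],[0,0,0]]]'
python3 - <<'E'
from h import *
snap("wrist","pics/w16.png");plan((.5444,.1042,.057),1.3715)
E
```

```text
time: 28.8
tool_pos: [0.5545, -0.224, 0.1774]
ee_rot: [3.14, -0.001, 1.374]
contact_force: [-0.3, 1.1, -0.3]
gripper_width: 0.0647
time: 29.3
tool_pos: [0.5491, -0.0407, 0.1776]
ee_rot: [3.14, -0.001, 1.374]
contact_force: [0.5, -0.1, -1.1]
gripper_width: 0.0651
time: 29.8
tool_pos: [0.5478, 0.1089, 0.151]
ee_rot: [3.131, -0.006, 1.379]
contact_force: [0.4, -0.7, -0.4]
gripper_width: 0.0648
time: 30.3
tool_pos: [0.5461, 0.1045, 0.0962]
ee_rot: [3.138, -0.002, 1.372]
contact_force: [-0.2, -1.0, -0.4]
gripper_width: 0.0649
t 30.35 pos [0.546  0.1045 0.0962] rot [ 3.1377e+00 -2.2000e-03  1.3720e+00] w 0.0648 F [-0.2  0.1 -0.6]
 turn frac [ 0.0012 -0.0007  0.0002]  rows>= 1
 shift frac (after turn) [-0.008 -0.021  0.523]  rows@.5>= 2
```

View pics/w16.png

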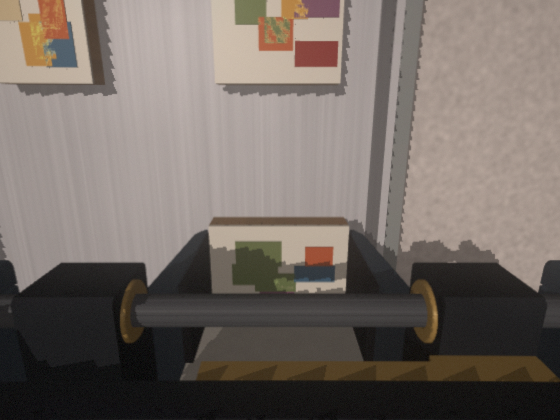

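```bash
python3 -m handwheel '[[[0,-0.01,0.25],[0,0,0]],[[0,0,0.25],[0,0,0]],[[0,0,0],[0,0,0]],[[0,0,0],[0,0,0]],[[0,0,0],[0,0,0]]]'
python3 - <<'E'
from h import *
plan((.5444,.1042,.0567),1.3715)
E
```

```text
time: 30.85
tool_pos: [0.5447, 0.1046, 0.058]
ee_rot: [3.139, -0.002, 1.372]
contact_force: [0.6, -0.3, -0.1]
gripper_width: 0.0652
t 30.85 pos [0.5447 0.1046 0.058 ] rot [ 3.1394e+00 -1.5000e-03  1.3717e+00] w 0.0652 F [ 0.6 -0.3 -0.1]
 turn frac [ 0.0007 -0.0005  0.0001]  rows>= 1
 shift frac (after turn) [-0.007 -0.003  0.017]  rows@.5>= 1
```

```bash
python3 -m handwheel '[[[0,0,0.02],[0,0,0]],[[0,0,0],[0,0,0]],[[0,0,0],[0,0,0]]]'
python3 -m handwheel '[[[0,0,0],[0,0,0]],[[0,0,0],[0,0,0]],[[0,0,0],[0,0,0]],[[0,0,-0.2],[0,0,0]],[[0,0,-0.5],[0,0,0]]]' 0.17
python3 -m handwheel '[[[0,0,-0.5],[0,0,0]],[[0,0,-0.5],[0,0,0]],[[0,0,-0.3],[0,0,0]],[[0,0,0],[0,0,0]],[[0,0,0],[0,0,0]]]' 0
python3 - <<'E'
from h import *
snap("wrist","pics/w17.png");plan((.417,-.367,.2),np.radians(77.2))
E
```

```text
time: 31.15
tool_pos: [0.5447, 0.1047, 0.0563]
ee_rot: [3.14, -0.001, 1.372]
contact_force: [0.3, 0.2, 6.0]
gripper_width: 0.0648
time: 31.65
tool_pos: [0.5408, 0.1041, 0.105]
ee_rot: [-3.133, 0.002, 1.372]
contact_force: [0.1, 0.2, 0.7]
gripper_width: 0.0758
time: 32.15
tool_pos: [0.5432, 0.1044, 0.2046]
ee_rot: [-3.14, -0.0, 1.372]
contact_force: [-0.5, -0.1, -0.0]
gripper_width: 0.0916
t 32.2 pos [0.5428 0.1043 0.2038] rot [-3.1389e+00  2.0000e-04  1.3716e+00] w 0.0915 F [ 0.5 -0.1 -0.8]
 turn frac [-0.0009  0.0001  0.0077]  rows>= 1
 shift frac (after turn) [-6.5   -0.243  0.05 ]  rows@.5>= 14
```

View pics/w17.png

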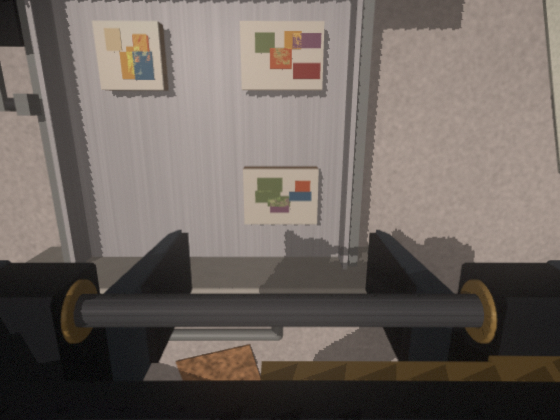

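```bash
python3 -m handwheel '[[[0,0,0],[0,0,0.0077]],[[-0.46,-0.017,0],[0,0,0]],[[-0.465,-0.017,0],[0,0,0]],[[-0.465,-0.017,0],[0,0,0]],[[-0.465,-0.017,0],[0,0,0]]]'
python3 -m handwheel '[[[-0.465,-0.017,0],[0,0,0]],[[-0.465,-0.017,0],[0,0,0]],[[-0.465,-0.017,0],[0,0,0]],[[-0.465,-0.017,0],[0,0,0]],[[-0.465,-0.017,0],[0,0,0]]]'
python3 -m handwheel '[[[-0.465,-0.017,0],[0,0,0]],[[-0.465,-0.017,0],[0,0,0]],[[-0.465,-0.017,0],[0,0,0]],[[-0.465,-0.017,0],[0,0,0]],[[-0.465,-0.017,0.3],[0,0,0]]]'
python3 -m handwheel '[[[0,0,0.5],[0,0,0]],[[0,0,0.5],[0,0,0]],[[0,0,0],[0,0,0]],[[0,0,0],[0,0,0]],[[0,0,0],[0,0,0]]]'
python3 - <<'E'
from h import *
snap("wrist","pics/w18.png");plan((.417,-.367,.021),np.radians(77.2))
E
```

```text
time: 32.7
tool_pos: [0.507, -0.0311, 0.2038]
ee_rot: [-3.139, -0.001, 1.347]
contact_force: [0.5, -0.7, 0.0]
gripper_width: 0.0913
time: 33.2
tool_pos: [0.4622, -0.1997, 0.2038]
ee_rot: [-3.14, -0.002, 1.346]
contact_force: [0.7, 0.2, 0.3]
gripper_width: 0.091
time: 33.7
tool_pos: [0.419, -0.3696, 0.1834]
ee_rot: [3.137, 0.001, 1.346]
contact_force: [1.1, -0.0, 0.2]
gripper_width: 0.0912
time: 34.2
tool_pos: [0.4197, -0.3679, 0.1091]
ee_rot: [3.138, 0.0, 1.348]
contact_force: [0.7, 0.1, 0.6]
gripper_width: 0.0915
t 34.25 pos [ 0.4198 -0.3679  0.1094] rot [3.1378e+00 8.0000e-04 1.3476e+00] w 0.0916 F [-1.1 -0.5 -0.4]
 turn frac [0.0012 0.0003 0.0001]  rows>= 1
 shift frac (after turn) [ 0.004 -0.039  1.179]  rows@.5>= 3
```

View pics/w18.png

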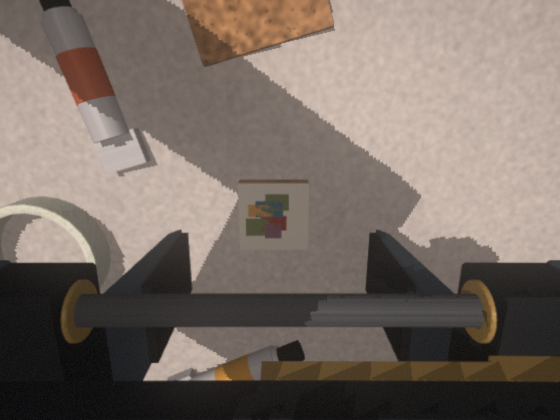

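```bash
python3 - <<'E'
from h import *
c=snap("wrist"); print(ray2plane(c,[(108,240),(100,260),(148,160),(300,345),(270,345)],.024))
t=(c["cam_to_world"][:3,3]); print(robot.get_state()["tool_pos"])
sc=robot.camera("scene"); print(ray2plane(sc,[(236,142),(249,143),(193,152),(196,147)],.024))
E
```

```text
[[ 0.30135088 -0.35480858  0.024     ]
 [ 0.29052278 -0.36799577  0.024     ]
 [ 0.34664107 -0.30720217  0.024     ]
 [ 0.41523404 -0.46979337  0.024     ]
 [ 0.39265114 -0.46461123  0.024     ]]
[ 0.41969828 -0.36784643  0.1094361 ]
[[ 0.25066041 -0.35949268  0.024     ]
 [ 0.23865943 -0.3119119   0.024     ]
 [ 0.34871114 -0.48984845  0.024     ]
 [ 0.32335687 -0.49018917  0.024     ]]
```

```bash
python3 -m handwheel '[[[0,-0.015,0.5],[0,0,0]],[[0,0,0.5],[0,0,0]],[[0,0,0.14],[0,0,0]],[[0,0,0],[0,0,0]],[[0,0,0],[0,0,0]]]'
python3 -m handwheel '[[[0,0,0],[0,0,0]]]'
python3 - <<'E'
from h import *
plan((.417,-.367,.021),np.radians(77.2))
E
```

```text
time: 34.85
tool_pos: [0.4186, -0.3678, 0.0236]
ee_rot: [3.138, 0.0, 1.347]
contact_force: [0.1, 0.2, 0.7]
gripper_width: 0.0913
time: 34.95
tool_pos: [0.4186, -0.3678, 0.0238]
ee_rot: [3.138, 0.001, 1.347]
contact_force: [0.7, -0.8, 0.5]
gripper_width: 0.091
t 34.95 pos [ 0.4186 -0.3678  0.0238] rot [3.1378e+00 8.0000e-04 1.3475e+00] w 0.091 F [ 0.7 -0.8  0.5]
 turn frac [0.0012 0.0002 0.    ]  rows>= 1
 shift frac (after turn) [ 0.006 -0.024  0.037]  rows@.5>= 1
```

```bash
python3 -m handwheel '[[[0,-0.01,0.03],[0,0,0]],[[0,0,0],[0,0,0]],[[0,0,0],[0,0,0]],[[0,0,0],[0,0,0]],[[0,0,0],[0,0,0]]]' 1 20
python3 -m handwheel '[[[0,0,0],[0,0,0]],[[0,0,-0.2],[0,0,0]],[[0,0,-0.5],[0,0,0]],[[0,0,-0.5],[0,0,0]],[[0,0,-0.5],[0,0,0]]]'
python3 -m handwheel '[[[0,0,-0.4],[0,0,-0.0077]],[[0,0,0],[0,0,0]],[[0,0,0],[0,0,0]]]'
python3 - <<'E'
from h import *
plan((.4268,.128,.18),1.3715)
E
```

```text
time: 35.45
tool_pos: [0.4169, -0.3668, 0.0198]
ee_rot: [3.141, -0.001, 1.347]
contact_force: [-0.8, -0.3, -0.1]
gripper_width: 0.054
time: 35.95
tool_pos: [0.4164, -0.3666, 0.1484]
ee_rot: [-3.141, -0.001, 1.347]
contact_force: [0.9, -0.2, -0.8]
gripper_width: 0.0498
time: 36.25
tool_pos: [0.4166, -0.3668, 0.1774]
ee_rot: [3.14, -0.001, 1.371]
contact_force: [-0.8, 0.5, -0.9]
gripper_width: 0.0496
t 36.25 pos [ 0.4166 -0.3668  0.1774] rot [ 3.1404e+00 -7.0000e-04  1.3714e+00] w 0.0496 F [-0.8  0.5 -0.9]
 turn frac [ 0.0004 -0.0002 -0.    ]  rows>= 1
 shift frac (after turn) [ 6.493 -1.173 -0.035]  rows@.5>= 14
```

```bash
python3 -m handwheel '[[[0.464,-0.084,0],[0,0,0]],[[0.464,-0.084,0],[0,0,0]],[[0.464,-0.084,0],[0,0,0]],[[0.464,-0.084,0],[0,0,0]],[[0.464,-0.084,0],[0,0,0]]]'
python3 -m handwheel '[[[0.464,-0.084,0],[0,0,0]],[[0.464,-0.084,0],[0,0,0]],[[0.464,-0.084,0],[0,0,0]],[[0.464,-0.084,0],[0,0,0]],[[0.464,-0.084,0],[0,0,0]]]'
python3 -m handwheel '[[[0.464,-0.084,0],[0,0,0]],[[0.464,-0.084,0],[0,0,0]],[[0.464,-0.084,0],[0,0,0]],[[0.464,-0.084,0],[0,0,0]],[[0,0,0.4],[0,0,0]]]'
python3 -m handwheel '[[[0,0,0.4],[0,0,0]],[[0,0,0.3],[0,0,0]],[[0,0,0],[0,0,0]],[[0,0,0],[0,0,0]],[[0,0,0],[0,0,0]]]'
python3 - <<'E'
from h import *
snap("wrist","pics/w19.png");plan((.4268,.128,.0567),1.3715)
E
```

```text
time: 36.75
tool_pos: [0.4189, -0.1882, 0.1754]
ee_rot: [-3.138, -0.002, 1.371]
contact_force: [0.1, 1.2, -1.2]
gripper_width: 0.0498
time: 37.25
tool_pos: [0.4224, -0.0119, 0.1758]
ee_rot: [-3.138, -0.0, 1.371]
contact_force: [0.6, -0.3, -0.8]
gripper_width: 0.0497
time: 37.75
tool_pos: [0.4287, 0.1321, 0.1485]
ee_rot: [3.136, -0.005, 1.376]
contact_force: [0.6, -0.1, -1.6]
gripper_width: 0.0499
time: 38.25
tool_pos: [0.4273, 0.1283, 0.0958]
ee_rot: [3.14, -0.002, 1.371]
contact_force: [-0.6, 0.2, 0.6]
gripper_width: 0.0499
t 38.3 pos [0.4275 0.1283 0.0961] rot [ 3.1391e+00 -1.8000e-03  1.3714e+00] w 0.0499 F [ 0.8  0.  -0.3]
 turn frac [ 0.0008 -0.0006 -0.    ]  rows>= 1
 shift frac (after turn) [-0.006 -0.008  0.525]  rows@.5>= 2
```

View pics/w19.png

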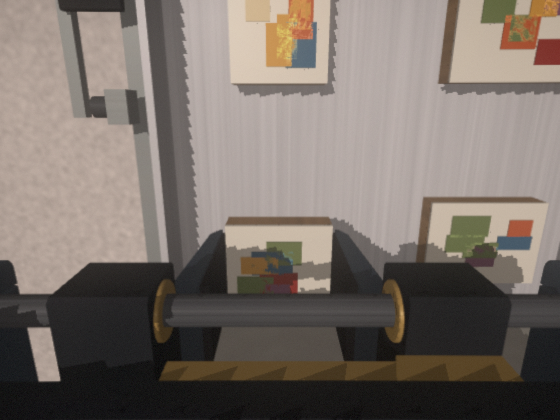

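```bash
python3 -m handwheel '[[[0,0,0.25],[0,0,0]],[[0,0,0.25],[0,0,0]],[[0,0,0],[0,0,0]],[[0,0,0],[0,0,0]],[[0,0,0],[0,0,0]]]'
python3 - <<'E'
from h import *
plan((.4268,.128,.0567),1.3715)
E
```

```text
time: 38.8
tool_pos: [0.4273, 0.1284, 0.0587]
ee_rot: [3.139, -0.002, 1.371]
contact_force: [-0.4, 0.4, 0.3]
gripper_width: 0.0501
t 38.8 pos [0.4273 0.1284 0.0587] rot [ 3.1394e+00 -1.7000e-03  1.3715e+00] w 0.0501 F [-0.4  0.4  0.3]
 turn frac [ 0.0007 -0.0005 -0.    ]  rows>= 1
 shift frac (after turn) [-0.006 -0.006  0.027]  rows@.5>= 1
```

```bash
python3 -m handwheel '[[[0,0,0.027],[0,0,0]],[[0,0,0],[0,0,0]],[[0,0,0],[0,0,0]]]'
python3 -m handwheel '[[[0,0,0],[0,0,0]],[[0,0,0],[0,0,0]],[[0,0,0],[0,0,0]],[[0,0,-0.2],[0,0,0]],[[0,0,-0.5],[0,0,0]]]' 0.28
python3 -m handwheel '[[[0,0,-0.5],[0,0,0]],[[0,0,-0.5],[0,0,0]],[[0,0,-0.5],[0,0,0]],[[0,0,-0.5],[0,0,0]],[[0.3,0,0],[0,0,0]]]' 1
python3 -m handwheel '[[[0,0,0],[0,0,0]],[[0,0,0],[0,0,0]],[[0,0,0],[0,0,0]]]'
python3 - <<'E'
from h import *
snap("wrist","pics/w20.png");plan()
E
```

```text
time: 39.1
tool_pos: [0.4274, 0.1284, 0.0564]
ee_rot: [3.139, -0.002, 1.372]
contact_force: [-0.3, 0.1, 5.5]
gripper_width: 0.0496
time: 39.6
tool_pos: [0.4236, 0.1274, 0.1059]
ee_rot: [-3.133, 0.003, 1.371]
contact_force: [0.1, 1.1, 0.7]
gripper_width: 0.0655
time: 40.1
tool_pos: [0.4325, 0.1497, 0.2628]
ee_rot: [3.134, -0.004, 1.369]
contact_force: [0.6, -0.2, -0.4]
gripper_width: 0.0287
time: 40.4
tool_pos: [0.43, 0.1495, 0.2569]
ee_rot: [-3.139, 0.001, 1.372]
contact_force: [0.6, 0.0, 0.1]
gripper_width: 0.0047
t 40.45 pos [0.4302 0.1495 0.2571] rot [-3.1398e+00  7.0000e-04  1.3714e+00] w 0.0014 F [-0.7 -0.5 -0.9]
 turn frac [-0.0006  0.0002 -0.    ]  rows>= 1
```

View pics/w20.png

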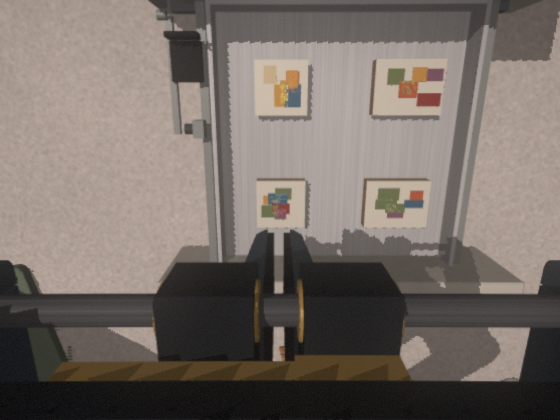

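```bash
python3 - <<'E'
from h import *
c=snap("wrist")
im=c["img"][0:140,140:240]; cv2.imwrite("pics/pad.png",cv2.resize(im[:,:,::-1],None,fx=5,fy=5,interpolation=cv2.INTER_CUBIC)[:600])
P=ray2plane(c,[(172,82),(204,82),(173,40),(203,40)],.07);print(np.round(P,4),P.mean(0))
E
```

```text
[[0.3573 0.2632 0.07  ]
 [0.3852 0.2576 0.07  ]
 [0.3678 0.2959 0.07  ]
 [0.3931 0.2909 0.07  ]] [0.37585233 0.27690374 0.07      ]
```

View pics/pad.png

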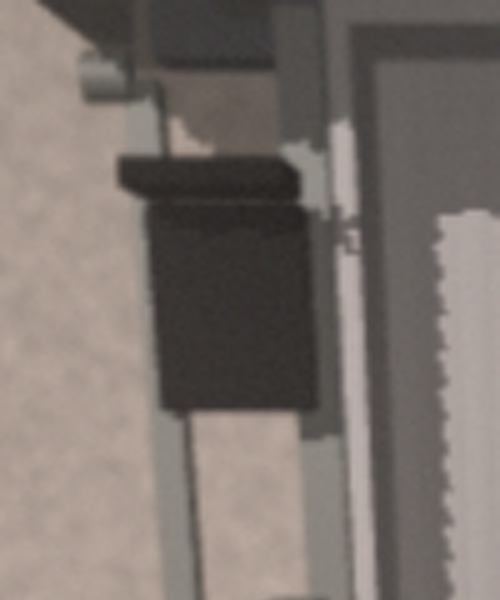

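```bash
python3 - <<'E'
from h import *
plan((.3725,.2723,.105),1.3715)
E
```

```text
t 40.5 pos [0.4304 0.1495 0.2573] rot [-3.1403e+00  3.0000e-04  1.3712e+00] w 0.0006 F [-0.2  0.5 -0.1]
 turn frac [-0.0004  0.0001 -0.0001]  rows>= 1
 shift frac (after turn) [ 1.452 -1.081  2.03 ]  rows@.5>= 6
```

```bash
python3 -m handwheel '[[[0.363,-0.27,0],[0,0,0]],[[0.363,-0.27,0.2],[0,0,0]],[[0.363,-0.27,0.4],[0,0,0]],[[0.363,-0.27,0.5],[0,0,0]],[[0,0,0.5],[0,0,0]]]'
python3 -m handwheel '[[[0,0,0.25],[0,0,0]],[[0,0,0],[0,0,0]],[[0,0,0],[0,0,0]],[[0,0,0],[0,0,0]]]'
python3 - <<'E'
from h import *
snap("wrist","pics/w21.png");snap("scene","pics/sc2.png");plan((.3725,.2723,.089),1.3715)
im=cv2.imread("pics/sc2.png")[150:290,330:480]; cv2.imwrite("pics/sc2z.png",cv2.resize(im,None,fx=4,fy=4,interpolation=cv2.INTER_CUBIC))
E
```

```text
time: 41.0
tool_pos: [0.3722, 0.275, 0.1375]
ee_rot: [3.141, -0.003, 1.375]
contact_force: [0.7, 0.1, -0.2]
gripper_width: 0.0001
time: 41.4
tool_pos: [0.3745, 0.273, 0.1212]
ee_rot: [3.139, -0.003, 1.371]
contact_force: [-0.3, -0.3, -0.1]
gripper_width: 0.0007
t 41.5 pos [0.3744 0.2729 0.1212] rot [ 3.1389e+00 -3.0000e-03  1.3710e+00] w 0.0004 F [-0.7  0.  -0.1]
 turn frac [ 0.0009 -0.001  -0.0002]  rows>= 1
 shift frac (after turn) [-0.013 -0.023  0.43 ]  rows@.5>= 1
```

View pics/w21.png

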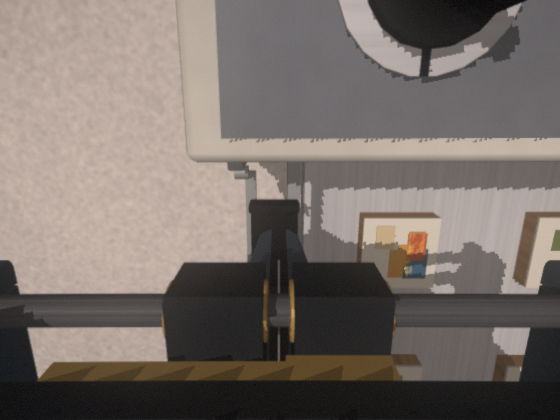

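View pics/sc2z.png

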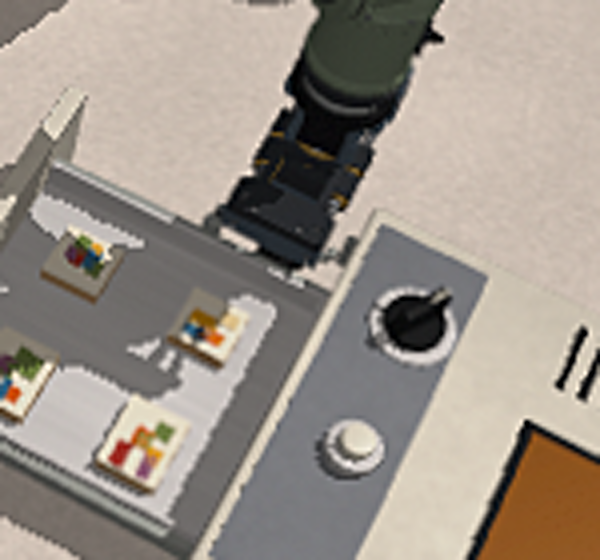

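```bash
python3 -m handwheel '[[[0,0,0.3],[0,0,0]],[[0,0,0.1],[0,0,0]],[[0,0,0],[0,0,0]],[[0,0,0],[0,0,0]]]'
python3 -m handwheel '[[[0,0,0.05],[0,0,0]],[[0,0,0],[0,0,0]],[[0,0,0],[0,0,0]]]'
python3 -m handwheel '[[[0,0,0.05],[0,0,0]],[[0,0,0],[0,0,0]],[[0,0,0],[0,0,0]]]'
```

```text
time: 41.9
tool_pos: [0.3738, 0.2729, 0.0905]
ee_rot: [3.14, -0.002, 1.371]
contact_force: [0.3, 0.1, -0.4]
gripper_width: 0.0001
time: 42.2
tool_pos: [0.3743, 0.2733, 0.0871]
ee_rot: [3.139, -0.003, 1.372]
contact_force: [-0.4, 0.8, 5.1]
gripper_width: 0.0006
time: 42.5
tool_pos: [0.3743, 0.2733, 0.0837]
ee_rot: [3.139, -0.003, 1.372]
contact_force: [-0.3, -0.3, 9.0]
gripper_width: 0.0003
```

```bash
python3 -m handwheel '[[[0,0,0.035],[0,0,0]],[[0,0,0],[0,0,0]],[[0,0,0],[0,0,0]]]'
python3 -m handwheel '[[[0,0,0],[0,0,0]],[[0,0,0],[0,0,0]]]'
python3 - <<'E'
from h import *
snap("wrist","pics/w22.png");plan()
E
```

```text
time: 42.8
tool_pos: [0.3743, 0.2732, 0.0816]
ee_rot: [3.139, -0.003, 1.372]
contact_force: [-2.3, -1.5, 12.7]
gripper_width: 0.0007
time: 43.0
tool_pos: [0.3743, 0.2732, 0.0816]
ee_rot: [3.139, -0.003, 1.372]
contact_force: [-2.0, -0.8, 12.2]
gripper_width: 0.0004
t 43.05 pos [0.3743 0.2732 0.0816] rot [ 3.1389e+00 -2.8000e-03  1.3717e+00] w 0.0004 F [-1.4 -1.  12.9]
 turn frac [ 0.0009 -0.0009 -0.    ]  rows>= 1
```

View pics/w22.png

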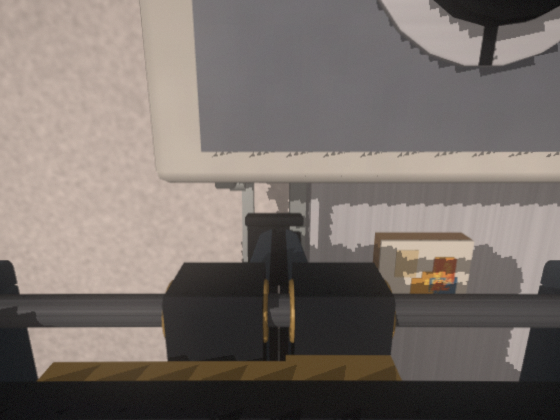

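```bash
python3 -m handwheel '[[[0.05,0,0],[0,0,0]],[[0.05,0,0],[0,0,0]],[[0,0,0],[0,0,0]],[[0,0,0],[0,0,0]]]'
python3 -m handwheel '[[[0.06,0,0],[0,0,0]],[[0.06,0,0],[0,0,0]],[[0,0,0],[0,0,0]]]'
```

```text
time: 43.45
tool_pos: [0.3758, 0.2808, 0.0817]
ee_rot: [3.139, -0.003, 1.372]
contact_force: [-1.7, 0.3, 12.9]
gripper_width: 0.0006
time: 43.75
tool_pos: [0.3777, 0.2897, 0.0817]
ee_rot: [3.139, -0.003, 1.372]
contact_force: [-2.3, -1.4, 12.5]
gripper_width: 0.0001
```

```bash
python3 - <<'E'
from h import *
snap("wrist","pics/w23.png");plan()
E
```

```text
t 43.8 pos [0.3777 0.2897 0.0817] rot [ 3.1389 -0.0033  1.3718] w 0.0003 F [-2.  -0.3 12.7]
 turn frac [ 0.0009 -0.001  -0.    ]  rows>= 1
```

View pics/w23.png

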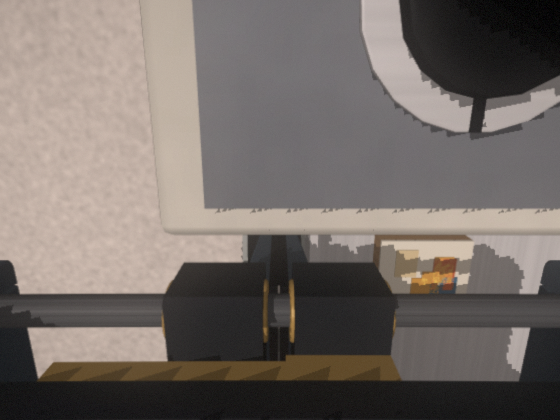

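```bash
python3 -m handwheel '[[[0.05,0,0],[0,0,0]],[[0.05,0,0],[0,0,0]],[[0,0,0],[0,0,0]],[[0,0,0],[0,0,0]]]'
python3 - <<'E'
from h import *
snap("side","pics/sd3.png");snap("scene","pics/sc3.png")
for n,b in (("sd3",(150,300,160,320)),("sc3",(150,290,280,480))):
    im=cv2.imread(f"pics/{n}.png")[b[0]:b[1],b[2]:b[3]]; cv2.imwrite(f"pics/{n}z.png",cv2.resize(im,None,fx=4,fy=4,interpolation=cv2.INTER_CUBIC))
E
```

```text
time: 44.2
tool_pos: [0.3791, 0.2969, 0.0817]
ee_rot: [3.139, -0.003, 1.372]
contact_force: [-0.6, -0.3, 13.1]
gripper_width: 0.0006
```

View pics/sc3z.png

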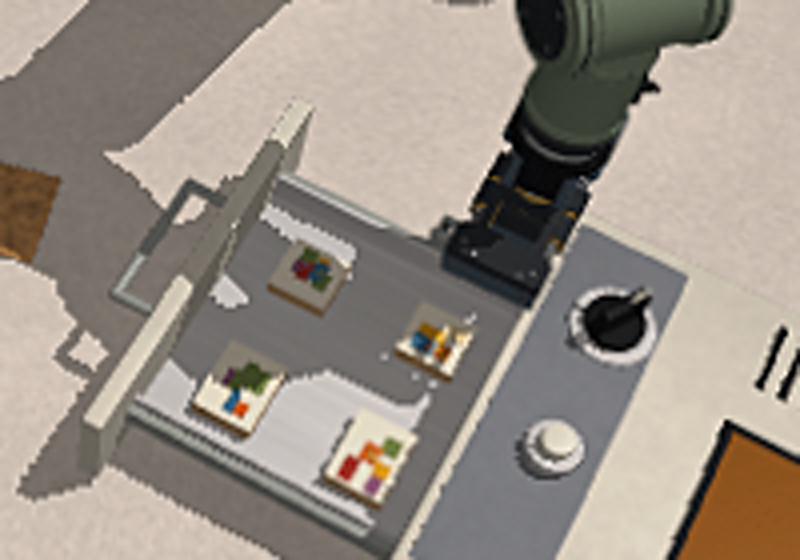

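```bash
python3 -m handwheel '[[[0,0,-0.3],[0,0,0]],[[0,0,-0.5],[0,0,0]],[[0,0,-0.5],[0,0,0]],[[0,0,-0.3],[0,0,0]],[[-0.2,0.1,0],[0,0,0]]]'
python3 -m handwheel '[[[-0.45,0.22,0],[0,0,0]],[[-0.45,0.22,0],[0,0,0]],[[-0.45,0.22,0],[0,0,0]],[[-0.45,0.22,0],[0,0,0]],[[-0.45,0.22,0],[0,0,0]]]'
python3 -m handwheel '[[[-0.45,0.22,0],[0,0,0]],[[-0.45,0.22,0],[0,0,0]],[[-0.45,0.22,0],[0,0,0]],[[0,0,0],[0,0,0]],[[0,0,0],[0,0,0]]]'
python3 - <<'E'
from h import *
snap("wrist","pics/w24.png");plan((.459,-.012,.086),1.3715)
E
```

```text
time: 44.8
tool_pos: [0.3842, 0.2821, 0.2036]
ee_rot: [3.135, -0.008, 1.373]
contact_force: [-0.2, -0.9, -0.5]
gripper_width: 0.0006
time: 45.3
tool_pos: [0.43, 0.0968, 0.1998]
ee_rot: [3.141, -0.001, 1.372]
contact_force: [1.4, 0.1, 0.3]
gripper_width: 0.0006
time: 45.8
tool_pos: [0.4583, -0.0113, 0.1995]
ee_rot: [3.141, -0.001, 1.369]
contact_force: [-0.8, -0.2, -0.2]
gripper_width: 0.0005
t 45.85 pos [ 0.4582 -0.0106  0.1995] rot [ 3.1416e+00 -1.4000e-03  1.3711e+00] w 0.0006 F [0.1 0.1 0.4]
 turn frac [ 0.     -0.0004 -0.0001]  rows>= 1
 shift frac (after turn) [-0.017  0.015  1.514]  rows@.5>= 4
```

View pics/w24.png

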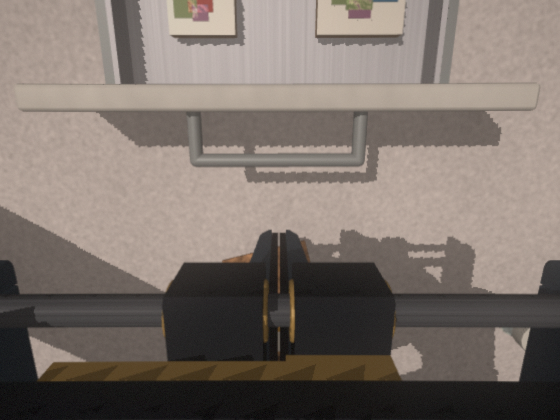

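```bash
python3 - <<'E'
from h import *
c=snap("wrist"); b=ray2plane(c,(278,159),.084)[0]; print(b, (b[:2]-np.array([.4626,.0047]))@np.array([.198,.98]))
p=robot.get_state()["tool_pos"]; print((b-p)[:2]@np.array([.198,.98]))
E
python3 -m handwheel '[[[0,0.01,0.4],[0,0,0]],[[0,0,0.5],[0,0,0]],[[0,0,0.5],[0,0,0]],[[0,0,0.1],[0,0,0]],[[0,0,0],[0,0,0]]]'
python3 -m handwheel '[[[0,0,0],[0,0,0]],[[0,0,0],[0,0,0]]]'
```

```text
[0.46676903 0.0279215  0.084     ] 0.023582542991654028
0.03902036780948785
time: 46.4
tool_pos: [0.4586, -0.0099, 0.0866]
ee_rot: [-3.14, -0.001, 1.373]
contact_force: [0.2, -0.3, -0.4]
gripper_width: 0.0004
time: 46.6
tool_pos: [0.4608, -0.0107, 0.0889]
ee_rot: [3.137, -0.002, 1.372]
contact_force: [0.1, 0.1, 1.0]
gripper_width: 0.0005
```

```bash
python3 -m handwheel '[[[0.1,0,0.02],[0,0,0]],[[0.1,0,0],[0,0,0]],[[0.08,0,0],[0,0,0]],[[0.08,0,0],[0,0,0]],[[0,0,0],[0,0,0]]]'
python3 -m handwheel '[[[0.06,0,0],[0,0,0]],[[0.1,0,0],[0,0,0]],[[0.12,0,0],[0,0,0]],[[0.12,0,0],[0,0,0]],[[0.12,0,0],[0,0,0]]]'
python3 - <<'E'
from h import *
snap("wrist","pics/w25.png");plan()
E
```

```text
time: 47.1
tool_pos: [0.465, 0.0166, 0.0858]
ee_rot: [3.141, -0.002, 1.372]
contact_force: [-0.2, 0.3, -0.1]
gripper_width: 0.0005
time: 47.6
tool_pos: [0.4724, 0.0544, 0.0856]
ee_rot: [3.141, -0.001, 1.372]
contact_force: [-0.9, -5.3, 1.7]
gripper_width: 0.0002
t 47.65 pos [0.4729 0.0558 0.0856] rot [ 3.1407e+00 -2.5000e-03  1.3716e+00] w 0.0007 F [0.4 0.7 1.2]
 turn frac [ 0.0003 -0.0008 -0.    ]  rows>= 1
```

View pics/w25.png

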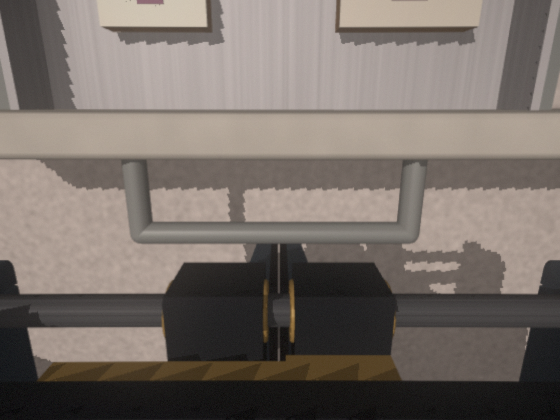

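```bash
python3 -m handwheel '[[[0.1,0,0],[0,0,0]],[[0.14,0,0],[0,0,0]],[[0.14,0,0],[0,0,0]],[[0.14,0,0],[0,0,0]],[[0.14,0,0],[0,0,0]]]'
python3 -m handwheel '[[[0.14,0,0],[0,0,0]],[[0.14,0,0],[0,0,0]],[[0.14,0,0],[0,0,0]],[[0.14,0,0],[0,0,0]],[[0.14,0,0],[0,0,0]]]'
python3 -m handwheel '[[[0.14,0,0],[0,0,0]],[[0.14,0,0],[0,0,0]],[[0.14,0,0],[0,0,0]],[[0.14,0,0],[0,0,0]],[[0.1,0,0],[0,0,0]]]'
python3 - <<'E'
from h import *
snap("wrist","pics/w26.png");plan((.508,.229,.0856),1.3715)
E
```

```text
time: 48.15
tool_pos: [0.4822, 0.1031, 0.0856]
ee_rot: [3.141, -0.001, 1.372]
contact_force: [-0.2, -5.0, 0.3]
gripper_width: 0.0004
time: 48.65
tool_pos: [0.4926, 0.1546, 0.0856]
ee_rot: [3.141, -0.001, 1.372]
contact_force: [0.7, -3.7, -1.1]
gripper_width: 0.0006
time: 49.15
tool_pos: [0.5025, 0.2034, 0.0858]
ee_rot: [3.141, -0.001, 1.372]
contact_force: [0.7, -4.7, -1.8]
gripper_width: 0.0004
t 49.2 pos [0.5029 0.2046 0.0859] rot [ 3.1406e+00 -3.0000e-03  1.3717e+00] w 0.0008 F [0.2 1.  0.2]
 turn frac [ 0.0003 -0.001   0.0001]  rows>= 1
 shift frac (after turn) [0.333 0.002 0.004]  rows@.5>= 1
```

View pics/w26.png

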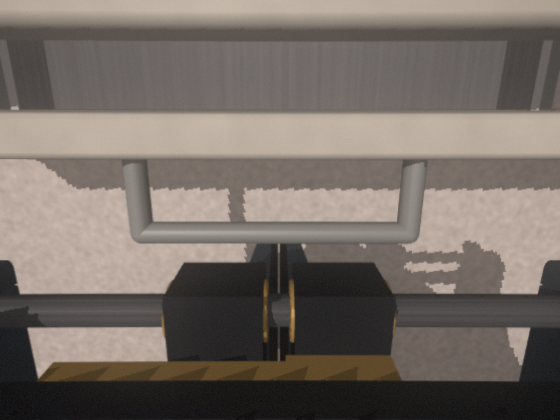

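```bash
python3 -m handwheel '[[[0.06,0,0],[0,0,0]],[[0.06,0,0],[0,0,0]],[[0.06,0,0],[0,0,0]],[[0.05,0,0],[0,0,0]],[[0.04,0,0],[0,0,0]]]'
python3 -m handwheel '[[[0.03,0,0],[0,0,0]],[[0.03,0,0],[0,0,0]]]'
python3 -m handwheel '[[[0.02,0,0],[0,0,0]],[[0.02,0,0],[0,0,0]]]'
```

```text
time: 49.7
tool_pos: [0.5064, 0.2224, 0.086]
ee_rot: [3.141, -0.001, 1.371]
contact_force: [-0.9, -3.2, 1.5]
gripper_width: 0.0004
time: 49.9
tool_pos: [0.5071, 0.2259, 0.086]
ee_rot: [3.141, 0.001, 1.372]
contact_force: [-0.7, -10.0, 3.9]
gripper_width: 0.0008
time: 50.1
tool_pos: [0.5071, 0.2261, 0.086]
ee_rot: [-3.142, 0.007, 1.374]
contact_force: [-0.9, -17.5, 8.0]
gripper_width: 0.0004
```

```bash
python3 - <<'E'
from h import *
snap("wrist","pics/w27.png");snap("scene","pics/sc4.png");plan()
im=cv2.imread("pics/sc4.png")[150:330,320:520]; cv2.imwrite("pics/sc4z.png",cv2.resize(im,None,fx=3,fy=3,interpolation=cv2.INTER_CUBIC))
E
```

```text
t 50.2 pos [0.5071 0.226  0.086 ] rot [-3.1415  0.0063  1.3737] w 0.0006 F [ -1.2 -14.7   6.7]
 turn frac [-0.     0.002 -0.   ]  rows>= 1
```

View pics/w27.png

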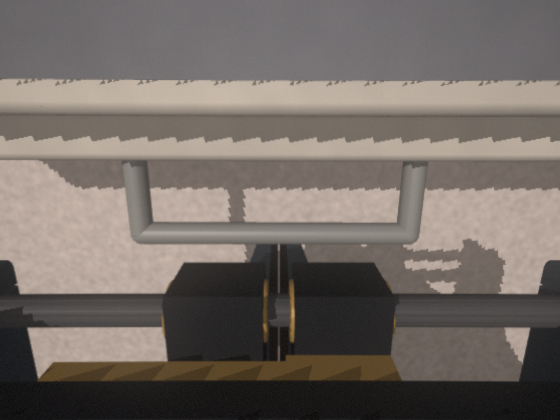

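View pics/sc4z.png

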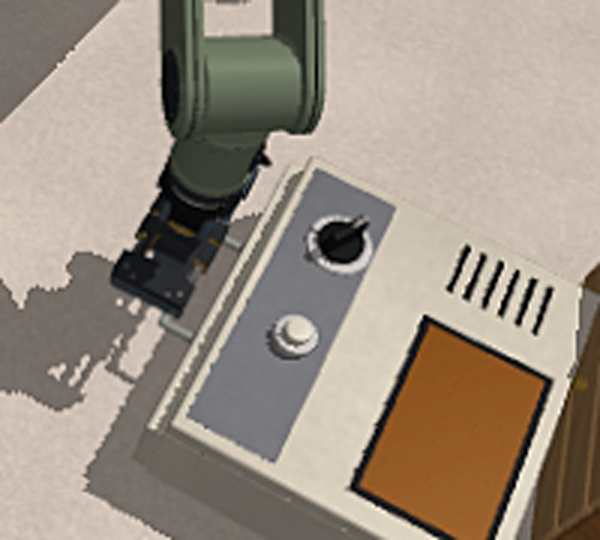

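```bash
python3 - <<'E'
from h import *
c=snap("wrist"); ux=np.array([.198,.98])
b=ray2plane(c,(278,158),.1)[0]; bar=ray2plane(c,(278,233),.084)[0]; u=ray2plane(c,(278,112),.13)[0]
print(b,bar,u); print('board travel',(b[:2]-[.4695,.0389])@ux,'bar travel',(bar[:2]-[.4626,.0047])@ux,(bar[:2]-[.4619,.0031])@ux,'unit-front minus board',(u-b)[:2]@ux)
E
```

```text
[0.51958172 0.28386491 0.1       ] [0.5123749  0.24786178 0.084     ] [0.52312609 0.30145793 0.13      ]
board travel 0.2499817970168299 bar travel 0.2481539721076278 0.24986057210762783 unit-front minus board 0.0179429421613312
```

```bash
python3 -m handwheel '[[[-0.15,0,0],[0,0,0]],[[-0.2,0,0],[0,0,0]],[[0,0,-0.4],[0,0,0]],[[0,0,-0.5],[0,0,0]],[[0,0,-0.5],[0,0,0]]]'
python3 -m handwheel '[[[0,0,-0.5],[0,0,0]],[[0,0,-0.5],[0,0,0]],[[0,0,-0.5],[0,0,0]],[[0,0,0],[0,0,0]],[[0,0,0],[0,0,0]]]' 0.3
python3 - <<'E'
from h import *
plan((.4355,.298,.31),1.3715)
E
```

```text
time: 50.75
tool_pos: [0.5022, 0.2034, 0.1917]
ee_rot: [-3.141, -0.002, 1.371]
contact_force: [1.1, 0.2, -0.5]
gripper_width: 0.0007
time: 51.25
tool_pos: [0.5025, 0.2036, 0.3039]
ee_rot: [3.14, -0.003, 1.372]
contact_force: [1.1, 0.7, -0.6]
gripper_width: 0.0376
t 51.25 pos [0.5025 0.2036 0.3039] rot [ 3.1395e+00 -2.7000e-03  1.3716e+00] w 0.0376 F [ 1.1  0.7 -0.6]
 turn frac [ 0.0007 -0.0009  0.    ]  rows>= 1
 shift frac (after turn) [ 1.056 -1.125 -0.082]  rows@.5>= 4
```

```bash
python3 -m handwheel '[[[0.35,-0.375,0],[0,0,0]],[[0.35,-0.375,0],[0,0,0]],[[0.35,-0.375,0],[0,0,0]],[[0,0,0],[0,0,0]],[[0,0,0],[0,0,0]]]' 0.3
python3 - <<'E'
from h import *
snap("wrist","pics/w28.png");plan()
im=cv2.imread("pics/w28.png")[60:260,180:480]; cv2.imwrite("pics/w28z.png",cv2.resize(im,None,fx=2.6,fy=2.6,interpolation=cv2.INTER_CUBIC))
E
```

```text
time: 51.75
tool_pos: [0.4345, 0.2975, 0.3017]
ee_rot: [-3.14, 0.001, 1.373]
contact_force: [-0.3, -0.9, -0.2]
gripper_width: 0.0636
t 51.8 pos [0.4351 0.297  0.302 ] rot [-3.1409e+00  1.0000e-03  1.3721e+00] w 0.0638 F [0.3 0.2 0.1]
 turn frac [-0.0002  0.0003 -0.    ]  rows>= 1
```

View pics/w28.png

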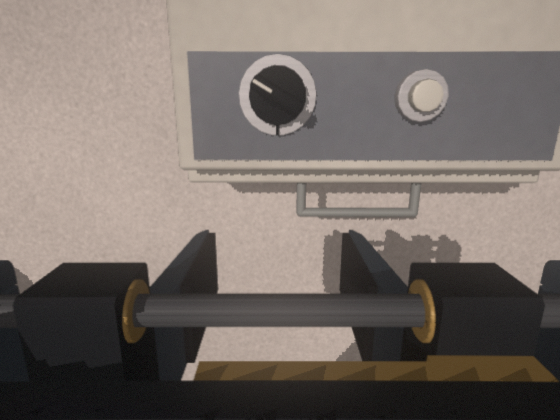

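View pics/w28z.png

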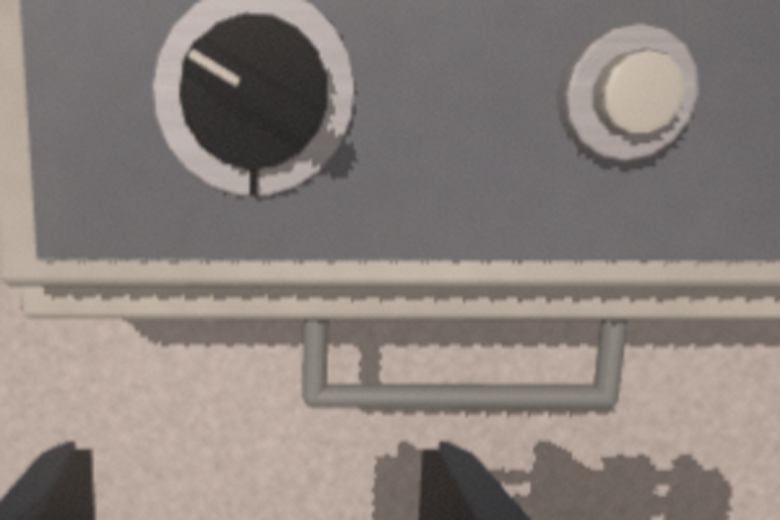

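```bash
python3 - <<'E'
from h import *
c=snap("wrist"); im=c["img"]; g=cv2.cvtColor(im,cv2.COLOR_RGB2GRAY); hsv=cv2.cvtColor(im,cv2.COLOR_RGB2HSV)
x0,y0,x1,y1=225,45,330,150
m=(g[y0:y1,x0:x1]<60).astype(np.uint8)*255; m=cv2.morphologyEx(m,cv2.MORPH_OPEN,np.ones((9,9)))
ct=max(cv2.findContours(m,0,2)[0],key=cv2.contourArea); e=cv2.fitEllipse(cv2.convexHull(ct)); print('black ell',e[0][0]+x0,e[0][1]+y0,e[1])
for z in (.142,.155,.168): print(z,ray2plane(c,(e[0][0]+x0,e[0][1]+y0),z)[0], end=' ')
print()
m=(g[y0:y1,x0:x1]>150).astype(np.uint8)*255
ct=max(cv2.findContours(m,0,2)[0],key=cv2.contourArea); h=cv2.convexHull(ct); e=cv2.fitEllipse(h); print('ring ell',e[0][0]+x0,e[0][1]+y0,e[1], ray2plane(c,(e[0][0]+x0,e[0][1]+y0),.134)[0],cv2.boundingRect(h))
W=ray2plane(c,[(e[0][0]+x0-e[1][0]/2,e[0][1]+y0),(e[0][0]+x0+e[1][0]/2,e[0][1]+y0)],.134); print('ring dia',np.linalg.norm(W[1]-W[0]))
# line
Z=lambda p:(180+p[0]/2.6,60+p[1]/2.6)
L=ray2plane(c,[Z((192,52)),Z((240,83))],.168); d=L[0]-L[1]; a=np.degrees(np.arctan2(d[1],d[0])); print('line',L,'len',np.linalg.norm(d),'dir',a,'theta',(78.6+180-a)%360)
m=(g[60:130,395:455]>190).astype(np.uint8)*255
ct=max(cv2.findContours(m,0,2)[0],key=cv2.contourArea); e=cv2.fitEllipse(cv2.convexHull(ct)); print('btn',e[0][0]+395,e[0][1]+60,e[1],ray2plane(c,(e[0][0]+395,e[0][1]+60),.153)[0])
print('tick',ray2plane(c,Z((254,185)),.134))
E
```

```text
black ell 276.45928955078125 94.87416076660156 (54.993247985839844, 57.25147247314453)
0.142 [0.45139287 0.38107827 0.142     ] 0.155 [0.45141462 0.38081009 0.155     ] 0.168 [0.45143637 0.3805419  0.168     ] 
ring ell 275.8628120422363 93.33425903320312 (76.26273345947266, 79.93238830566406) [0.45113047 0.38256222 0.134     ] (13, 9, 77, 80)
ring dia 0.06468675418155612
line [[0.43690569 0.39430123 0.168     ]
 [0.44877611 0.38324769 0.168     ]] len 0.016219971112626824 dir 137.04084135401112 theta 121.5591586459889
btn 415.76085472106934 87.64481163024902 (2.700831174850464, 13.81900405883789) [0.56074142 0.36425229 0.153     ]
tick [[0.44644032 0.35144737 0.134     ]]
```

```bash
python3 -m handwheel '[[[0,0,0],[0,0,-0.042]],[[0,0,0],[0,0,-0.042]],[[0,0,0],[0,0,-0.042]],[[0,0,0],[0,0,-0.042]],[[0,0,0],[0,0,-0.042]]]' 0.3
python3 -m handwheel '[[[0,0,0],[0,0,-0.042]],[[0,0,0],[0,0,-0.042]],[[0,0,0],[0,0,-0.039]],[[0,0,0],[0,0,0]],[[0,0,0],[0,0,0]]]'
python3 - <<'E'
from h import *
plan((.4514,.381,.265),np.radians(138.6))
print(robot.get_state()["q"])
E
```

```text
time: 52.35
tool_pos: [0.4361, 0.2963, 0.3028]
ee_rot: [3.141, -0.0, 2.035]
contact_force: [-1.2, 0.8, -0.3]
gripper_width: 0.0639
time: 52.85
tool_pos: [0.4358, 0.2967, 0.3031]
ee_rot: [3.141, 0.0, 2.414]
contact_force: [-0.3, 0.6, -0.3]
gripper_width: 0.0636
t 52.85 pos [0.4358 0.2967 0.3031] rot [3.1408e+00 1.0000e-04 2.4138e+00] w 0.0636 F [-0.3  0.6 -0.3]
 turn frac [ 0.0002  0.     -0.0017]  rows>= 1
 shift frac (after turn) [0.587 0.98  0.507]  rows@.5>= 3
[ 5.75858533e-01  2.06303044e-01  1.54544046e+00  1.25437245e-04
  1.38909666e+00 -2.67121669e-01]
```

```bash
python3 -m handwheel '[[[0.2,0.327,0],[0,0,-0.0017]],[[0.2,0.327,0.2],[0,0,0]],[[0.187,0.326,0.3],[0,0,0]],[[0,0,0],[0,0,0]],[[0,0,0],[0,0,0]]]' 0.3
python3 -m handwheel '[[[0,0,0],[0,0,0]]]'
python3 - <<'E'
from h import *
c=snap("wrist","pics/w29.png");plan((.4514,.381,.164),np.radians(138.6)); print(proj(c,[[.4514,.381,.168],[.4514,.381,.142]]))
E
```

```text
time: 53.35
tool_pos: [0.4508, 0.3815, 0.2651]
ee_rot: [-3.141, 0.0, 2.422]
contact_force: [0.0, 0.8, -0.1]
gripper_width: 0.0637
time: 53.45
tool_pos: [0.4511, 0.3812, 0.2667]
ee_rot: [3.14, 0.001, 2.422]
contact_force: [0.3, -0.2, 1.3]
gripper_width: 0.064
t 53.5 pos [0.4511 0.3811 0.267 ] rot [3.1390e+00 6.0000e-04 2.4216e+00] w 0.064 F [-0.4 -0.7  1.3]
 turn frac [0.0008 0.0002 0.0008]  rows>= 1
 shift frac (after turn) [-4.000e-03  1.000e-03  1.373e+00]  rows@.5>= 3
[[276.55957175 214.71065273]
 [276.65092779 205.0128323 ]]
```

View pics/w29.png

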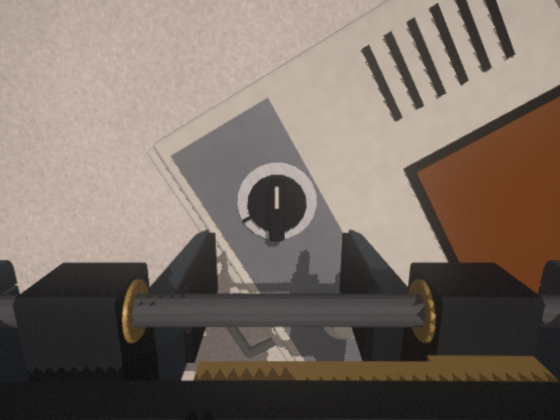

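```bash
python3 -m handwheel '[[[0,0,0.45],[0,0,0]],[[0,0,0.45],[0,0,0]],[[0,0,0.4],[0,0,0]],[[0,0,0],[0,0,0]],[[0,0,0],[0,0,0]]]' 0.3
python3 -m handwheel '[[[0,0,0],[0,0,0]]]'
python3 - <<'E'
from h import *
c=snap("wrist","pics/w30.png");plan((.4514,.381,.164),np.radians(138.6))
E
```

```text
time: 54.0
tool_pos: [0.4514, 0.3817, 0.1697]
ee_rot: [3.139, 0.0, 2.422]
contact_force: [0.3, 0.5, 0.8]
gripper_width: 0.0641
time: 54.1
tool_pos: [0.4521, 0.3825, 0.171]
ee_rot: [3.136, 0.001, 2.422]
contact_force: [-0.1, 0.3, -0.5]
gripper_width: 0.0638
t 54.15 pos [0.452  0.3825 0.1709] rot [3.1359e+00 9.0000e-04 2.4227e+00] w 0.0642 F [0.3 0.  0.3]
 turn frac [0.0018 0.0003 0.0012]  rows>= 1
 shift frac (after turn) [-0.008 -0.021  0.092]  rows@.5>= 1
```

View pics/w30.png

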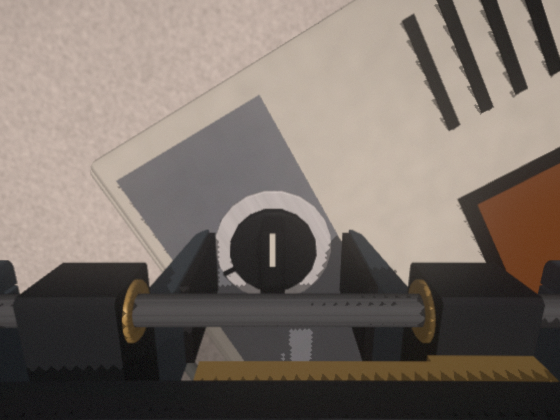

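```bash
python3 -m handwheel '[[[0,0,0.08],[0,0,0]],[[0,0,0],[0,0,0]],[[0,0,0],[0,0,0]],[[0,0,0],[0,0,0]]]' 0.3
python3 - <<'E'
from h import *
c=snap("wrist");plan((.4514,.381,.164),np.radians(138.6))
E
```

```text
time: 54.55
tool_pos: [0.4509, 0.382, 0.1626]
ee_rot: [3.14, 0.0, 2.423]
contact_force: [0.5, 0.2, -0.2]
gripper_width: 0.0634
t 54.6 pos [0.4509 0.382  0.1625] rot [3.1402e+00 1.0000e-04 2.4231e+00] w 0.064 F [ 0.9  0.5 -0.6]
 turn frac [0.0004 0.     0.0013]  rows>= 1
 shift frac (after turn) [-0.014 -0.006 -0.019]  rows@.5>= 1
```

Aligned. Close on the bar.

```bash
python3 -m handwheel '[[[-0.005,0,-0.01],[0,0,0]],[[0,0,0],[0,0,0]],[[0,0,0],[0,0,0]],[[0,0,0],[0,0,0]],[[0,0,0],[0,0,0]]]' 1 40
python3 -m handwheel '[[[0,0,0],[0,0,0]],[[0,0,0],[0,0,0]]]'
python3 - <<'E'
from h import *
plan((.4514,.381,.164),np.radians(138.6)); print(robot.get_state()["moment"])
E
```

```text
time: 55.1
tool_pos: [0.4511, 0.3816, 0.1632]
ee_rot: [3.14, 0.0, 2.423]
contact_force: [0.6, 0.3, 0.5]
gripper_width: 0.027
time: 55.3
tool_pos: [0.4501, 0.3804, 0.1631]
ee_rot: [-3.139, 0.0, 2.423]
contact_force: [-1.4, -1.2, 1.3]
gripper_width: 0.012
t 55.3 pos [0.4501 0.3804 0.1631] rot [-3.1387e+00  2.0000e-04  2.4232e+00] w 0.012 F [-1.4 -1.2  1.3]
 turn frac [-0.0009  0.0001  0.0013]  rows>= 1
 shift frac (after turn) [-0.008  0.017 -0.012]  rows@.5>= 1
[-0.11133273  0.0172132  -0.01822419]
```

```bash
python3 -m handwheel '[[[0,0,0],[0,0,-0.04]],[[0,0,0],[0,0,-0.045]],[[0,0,0],[0,0,-0.045]],[[0,0,0],[0,0,-0.045]],[[0,0,0],[0,0,-0.045]]]'
python3 - <<'E'
from h import *
s=robot.get_state(); plan(); print(s["moment"],s["q"][5])
E
```

```text
time: 55.8
tool_pos: [0.4502, 0.3806, 0.1631]
ee_rot: [-3.14, -0.001, 3.119]
contact_force: [-2.2, -1.3, -1.0]
gripper_width: 0.0117
t 55.8 pos [0.4502 0.3806 0.1631] rot [-3.1402e+00 -1.4000e-03  3.1190e+00] w 0.0117 F [-2.2 -1.3 -1. ]
 turn frac [-0.0004 -0.0005  0.    ]  rows>= 1
[-0.20483781  0.40640988 -0.09893229] -0.8657234921480219
```

```bash
python3 -m handwheel '[[[0,0,0],[0,0,-0.045]],[[0,0,0],[0,0,-0.045]],[[0,0,0],[0,0,-0.045]],[[0,0,0],[0,0,-0.045]],[[0,0,0],[0,0,-0.045]]]'
python3 -m handwheel '[[[0,0,0],[0,0,-0.045]],[[0,0,0],[0,0,-0.045]],[[0,0,0],[0,0,-0.045]],[[0,0,0],[0,0,-0.045]]]'
python3 - <<'E'
from h import *
s=robot.get_state(); plan(None,np.radians(258.6)); print(s["moment"],s["q"][5])
E
```

```text
time: 56.3
tool_pos: [0.4501, 0.3808, 0.1631]
ee_rot: [3.142, -0.002, -2.456]
contact_force: [-1.7, -2.2, 2.6]
gripper_width: 0.0121
time: 56.7
tool_pos: [0.45, 0.3808, 0.1631]
ee_rot: [3.14, -0.002, -1.891]
contact_force: [-3.2, -2.3, 2.0]
gripper_width: 0.0116
t 56.7 pos [0.45   0.3808 0.1631] rot [ 3.1403e+00 -1.6000e-03 -1.8908e+00] w 0.0116 F [-3.2 -2.3  2. ]
 turn frac [ 0.0005 -0.0005 -0.0385]  rows>= 1
[-0.15340364  0.58401394  0.01928212] -2.139003985293737
```

```bash
python3 -m handwheel '[[[0,0,0],[0,0,-0.02]],[[0,0,0],[0,0,-0.018]],[[0,0,0],[0,0,0]],[[0,0,0],[0,0,0]],[[0,0,0],[0,0,0]]]'
python3 - <<'E'
from h import *
s=robot.get_state(); plan(None,np.radians(258.6)); print(s["moment"],s["q"][5]); snap("wrist","pics/w31.png")
E
python3 -m handwheel '[[[0,0,0],[0,0,-0.008]],[[0,0,0],[0,0,0]],[[0,0,0],[0,0,0]]]'
python3 - <<'E'
from h import *
s=robot.get_state(); plan(None,np.radians(258.6)); print(s["moment"],s["q"][5])
E
```

```text
time: 57.2
tool_pos: [0.45, 0.3809, 0.1631]
ee_rot: [3.14, -0.001, -1.778]
contact_force: [-4.3, -2.7, 3.3]
gripper_width: 0.0118
t 57.2 pos [0.45   0.3809 0.1631] rot [ 3.1401e+00 -1.4000e-03 -1.7781e+00] w 0.0118 F [-4.3 -2.7  3.3]
 turn frac [ 0.0005 -0.0004 -0.0027]  rows>= 1
[-0.49408364  0.96654197  0.04481272] -2.25160799364863
time: 57.55
tool_pos: [0.45, 0.3809, 0.1631]
ee_rot: [3.139, -0.001, -1.757]
contact_force: [-4.0, -3.2, 2.8]
gripper_width: 0.0119
t 57.55 pos [0.45   0.3809 0.1631] rot [ 3.1394e+00 -8.0000e-04 -1.7565e+00] w 0.0119 F [-4.  -3.2  2.8]
 turn frac [ 0.0007 -0.0003  0.0042]  rows>= 1
[-0.54536351  0.92141783 -0.91987289] -2.2740257866034774
```

View pics/w31.png

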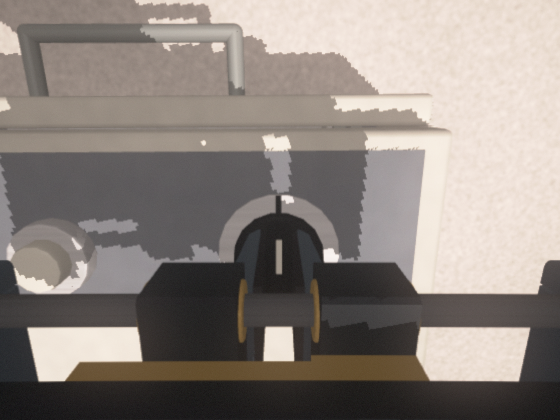

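```bash
python3 -m handwheel '[[[0,0,0],[0,0,0.03]],[[0,0,0],[0,0,0.045]],[[0,0,0],[0,0,0.045]],[[0,0,0],[0,0,0.045]],[[0,0,0],[0,0,0.045]]]'
python3 -m handwheel '[[[0,0,0],[0,0,0.045]],[[0,0,0],[0,0,0.045]],[[0,0,0],[0,0,0.045]],[[0,0,0],[0,0,0.045]],[[0,0,0],[0,0,0.045]]]'
python3 -m handwheel '[[[0,0,0],[0,0,0.045]],[[0,0,0],[0,0,0.045]],[[0,0,0],[0,0,0.045]],[[0,0,0],[0,0,0.045]],[[0,0,0],[0,0,0.045]]]'
python3 - <<'E'
from h import *
s=robot.get_state(); plan(None,np.radians(108.6)); print(s["moment"],s["q"][5])
E
```

```text
time: 58.05
tool_pos: [0.4501, 0.3808, 0.1631]
ee_rot: [-3.141, -0.002, -2.417]
contact_force: [-5.4, -3.3, 3.7]
gripper_width: 0.0119
time: 58.55
tool_pos: [0.4502, 0.3807, 0.1631]
ee_rot: [-3.14, -0.001, -3.125]
contact_force: [-4.4, -4.1, 6.8]
gripper_width: 0.0116
time: 59.05
tool_pos: [0.4502, 0.3805, 0.1631]
ee_rot: [-3.139, 0.0, 2.451]
contact_force: [-4.1, -4.0, 3.4]
gripper_width: 0.0115
t 59.05 pos [0.4502 0.3805 0.1631] rot [-3.1392  0.      2.4507] w 0.0115 F [-4.1 -4.   3.4]
 turn frac [-0.0007  0.0002  0.1767]  rows>= 4
[-0.76489719  0.72699282 -0.03425151] -0.19717580048205616
```

```bash
python3 -m handwheel '[[[0,0,0],[0,0,0.045]],[[0,0,0],[0,0,0.045]],[[0,0,0],[0,0,0.045]],[[0,0,0],[0,0,0.04]],[[0,0,0],[0,0,0]]]'
python3 -m handwheel '[[[0,0,0],[0,0,0]],[[0,0,0],[0,0,0]]]'
python3 - <<'E'
from h import *
s=robot.get_state(); plan(None,np.radians(108.6)); print(s["moment"]); snap("wrist","pics/w32.png")
E
```

```text
time: 59.55
tool_pos: [0.4501, 0.3804, 0.1631]
ee_rot: [-3.139, 0.001, 1.904]
contact_force: [-4.2, -4.7, 4.2]
gripper_width: 0.0119
time: 59.75
tool_pos: [0.4501, 0.3804, 0.1631]
ee_rot: [-3.139, 0.001, 1.906]
contact_force: [-4.1, -4.0, 4.4]
gripper_width: 0.0122
t 59.75 pos [0.4501 0.3804 0.1631] rot [-3.1393e+00  1.3000e-03  1.9062e+00] w 0.0122 F [-4.1 -4.   4.4]
 turn frac [-0.0007  0.0004  0.0034]  rows>= 1
[-0.84065105  0.72903286 -0.16447295]
```

View pics/w32.png

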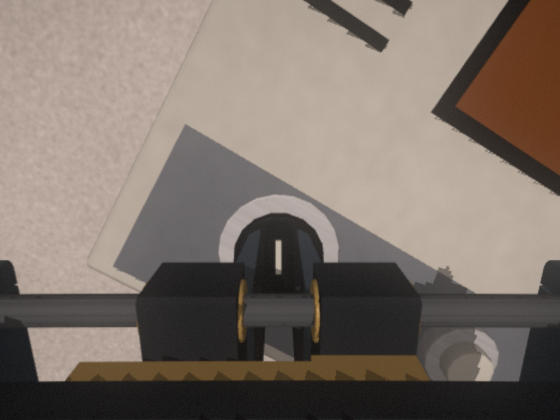

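```bash
python3 -m handwheel '[[[0,0,0],[0,0,0.003]],[[0,0,0],[0,0,0]],[[0,0,0],[0,0,0]],[[0,0,0],[0,0,0]],[[0,0,0],[0,0,0]]]' 0.5
python3 -m handwheel '[[[0,0,-0.3],[0,0,0]],[[0,0,-0.5],[0,0,0]],[[0,0,-0.5],[0,0,0]],[[0,0,-0.2],[0,0,0]],[[0,0,0],[0,0,0]]]' 
python3 -m handwheel '[[[0,0,0],[0,0,0]],[[0,0,0],[0,0,0]]]'
python3 - <<'E'
from h import *
s=robot.get_state(); plan((.4513-.0158,.381-.0784,.27),1.3715); snap("wrist","pics/w33.png")
E
```

```text
time: 60.3
tool_pos: [0.4514, 0.3819, 0.1632]
ee_rot: [3.14, -0.001, 1.898]
contact_force: [-0.6, -1.8, -0.3]
gripper_width: 0.0447
time: 60.8
tool_pos: [0.4521, 0.3824, 0.2787]
ee_rot: [3.134, -0.003, 1.898]
contact_force: [0.7, -0.2, -0.7]
gripper_width: 0.0458
time: 61.0
tool_pos: [0.4505, 0.3811, 0.2739]
ee_rot: [-3.14, 0.001, 1.898]
contact_force: [-0.9, 0.5, 0.2]
gripper_width: 0.0458
t 61.0 pos [0.4505 0.3811 0.2739] rot [-3.1396e+00  7.0000e-04  1.8985e+00] w 0.0458 F [-0.9  0.5  0.2]
 turn frac [-0.0006  0.0004  0.1677]  rows>= 4
 shift frac (after turn) [-1.065  0.011  0.051]  rows@.5>= 3
```

View pics/w33.png

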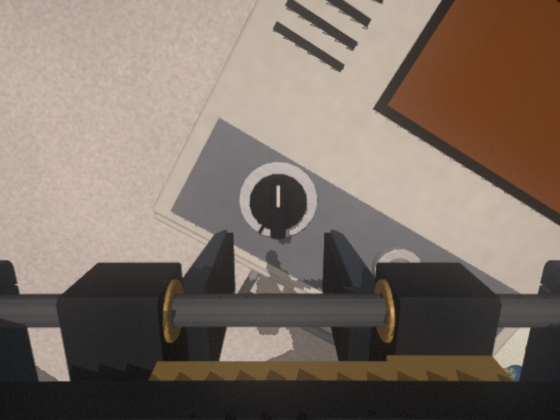

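```bash
python3 -m handwheel '[[[0,0,0],[0,0,0.042]],[[0,0,0],[0,0,0.042]],[[0,0,0],[0,0,0.042]],[[0,0,0],[0,0,0.0417]],[[0,0,0],[0,0,0]]]' 1 
python3 - <<'E'
from h import *
plan((.5689,.3572,.255),1.3715)
E
```

```text
time: 61.55
tool_pos: [0.4507, 0.3813, 0.2744]
ee_rot: [-3.141, 0.001, 1.372]
contact_force: [0.3, 0.6, 0.3]
gripper_width: 0.0084
t 61.55 pos [0.4507 0.3813 0.2744] rot [-3.1408e+00  9.0000e-04  1.3719e+00] w 0.0084 F [0.3 0.6 0.3]
 turn frac [-0.0003  0.0003  0.0001]  rows>= 1
 shift frac (after turn) [-0.003  1.608  0.258]  rows@.5>= 4
```

```bash
python3 -m handwheel '[[[0,0.4,0.05],[0,0,0]],[[0,0.4,0.05],[0,0,0]],[[0,0.4,0.05],[0,0,0]],[[0,0.408,0.1],[0,0,0]],[[0,0,0],[0,0,0]]]' 1 
python3 -m handwheel '[[[0,0,0],[0,0,0]],[[0,0,0],[0,0,0]]]'
python3 - <<'E'
from h import *
c=snap("wrist","pics/w34.png");plan((.5689,.3572,.2),1.3715); print(proj(c,[.5689,.3572,.153]))
E
```

```text
time: 62.05
tool_pos: [0.5718, 0.3561, 0.2539]
ee_rot: [-3.141, 0.002, 1.372]
contact_force: [-0.3, 0.2, -1.0]
gripper_width: 0.0003
time: 62.25
tool_pos: [0.5684, 0.3579, 0.2569]
ee_rot: [-3.141, -0.001, 1.373]
contact_force: [-0.2, -0.2, 0.0]
gripper_width: 0.0005
t 62.3 pos [0.5683 0.3581 0.2573] rot [ 3.1412e+00 -1.1000e-03  1.3733e+00] w 0.0003 F [-0.5  0.1 -0.4]
 turn frac [ 0.0001 -0.0003  0.0006]  rows>= 1
 shift frac (after turn) [-0.01   0.01   0.764]  rows@.5>= 2
[[277.77546151 214.78339347]]
```

View pics/w34.png

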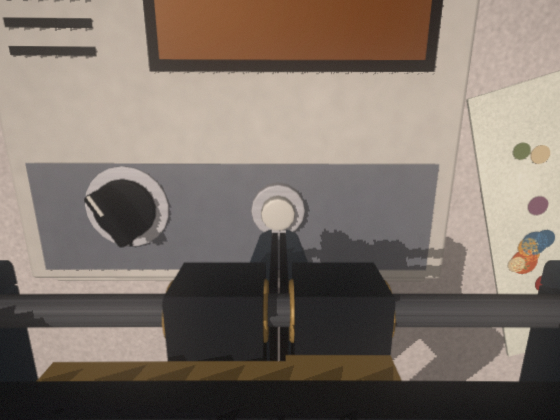

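```bash
python3 -m handwheel '[[[0,0,0.4],[0,0,0]],[[0,0,0.4],[0,0,0]],[[0,0,0.25],[0,0,0]],[[0,0,0],[0,0,0]],[[0,0,0],[0,0,0]]]' 
python3 -m handwheel '[[[0,0,0],[0,0,0]]]'
python3 - <<'E'
from h import *
plan((.5689,.3572,.172),1.3715)
E
```

```text
time: 62.8
tool_pos: [0.569, 0.3584, 0.1793]
ee_rot: [3.14, -0.002, 1.373]
contact_force: [0.3, 0.7, 0.5]
gripper_width: 0.0005
time: 62.9
tool_pos: [0.5698, 0.3585, 0.1804]
ee_rot: [3.138, -0.003, 1.372]
contact_force: [0.4, -0.0, -0.6]
gripper_width: 0.0003
t 62.9 pos [0.5698 0.3585 0.1804] rot [ 3.1383 -0.0034  1.3723] w 0.0003 F [ 0.4 -0.  -0.6]
 turn frac [ 0.001  -0.0011  0.0003]  rows>= 1
 shift frac (after turn) [-0.02  -0.009  0.112]  rows@.5>= 1
```

```bash
python3 -m handwheel '[[[-0.01,0,0.11],[0,0,0]],[[0,0,0.04],[0,0,0]],[[0,0,0],[0,0,0]],[[0,0,0],[0,0,0]]]' 
python3 -m handwheel '[[[0,0,0.03],[0,0,0]],[[0,0,0],[0,0,0]],[[0,0,0],[0,0,0]]]'
```

```text
time: 63.3
tool_pos: [0.5699, 0.3575, 0.168]
ee_rot: [3.139, -0.003, 1.372]
contact_force: [1.9, 0.7, 4.6]
gripper_width: 0.0005
time: 63.6
tool_pos: [0.5699, 0.3575, 0.1663]
ee_rot: [3.139, -0.003, 1.372]
contact_force: [0.8, 1.3, 8.2]
gripper_width: 0.0003
```

```bash
python3 -m handwheel '[[[0,0,0.03],[0,0,0]],[[0,0,0],[0,0,0]],[[0,0,0],[0,0,0]]]'
python3 - <<'E'
from h import *
snap("side","pics/sd5.png"); snap("scene","pics/sc5.png")
E
```

```text
time: 63.9
tool_pos: [0.5699, 0.3575, 0.1661]
ee_rot: [3.138, -0.004, 1.372]
contact_force: [-2.0, -1.0, 16.3]
gripper_width: 0.0003
```

```bash
python3 -m handwheel '[[[0,0,-0.1],[0,0,0]],[[0,0,-0.3],[0,0,0]],[[0,0,-0.5],[0,0,0]],[[0,0,-0.5],[0,0,0]],[[-0.3,0,-0.4],[0,0,0]]]'
python3 -m handwheel '[[[-0.5,-0.3,0],[0,0,0]],[[-0.3,-0.3,0],[0,0,0]],[[0,0,0],[0,0,0]],[[0,0,0],[0,0,0]],[[0,0,0],[0,0,0]]]'
python3 - <<'E'
from h import *
snap("wrist","pics/w36.png");plan()
E
```

```text
time: 64.5
tool_pos: [0.5643, 0.3362, 0.298]
ee_rot: [-3.141, -0.001, 1.374]
contact_force: [0.4, 0.3, -0.5]
gripper_width: 0.0004
time: 65.0
tool_pos: [0.5091, 0.2853, 0.2968]
ee_rot: [3.142, -0.0, 1.372]
contact_force: [-0.4, -0.3, -0.6]
gripper_width: 0.0004
t 65.05 pos [0.5092 0.2855 0.2967] rot [ 3.1416e+00 -4.0000e-04  1.3719e+00] w 0.0005 F [ 0.8 -0.2  0.5]
 turn frac [ 0.     -0.0001 -0.    ]  rows>= 1
```

View pics/w36.png

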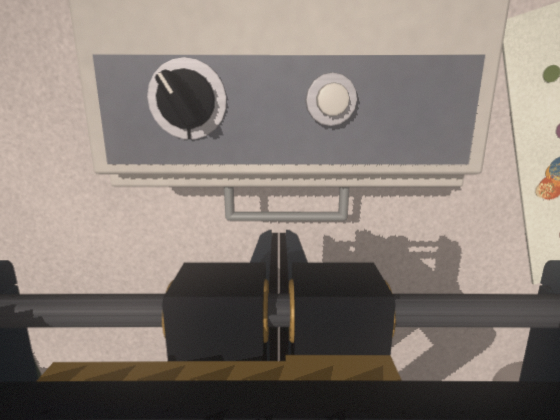

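```bash
python3 - <<'E'
from h import *
c=snap("scene","pics/sc6.png"); d=snap("side","pics/sd6.png")
a=cv2.imread("pics/sc6.png")[120:330,130:480]; cv2.imwrite("pics/sc6z.png",cv2.resize(a,None,fx=2.2,fy=2.2,interpolation=cv2.INTER_CUBIC))
a=cv2.imread("pics/sd6.png")[100:420,150:430]; cv2.imwrite("pics/sd6z.png",cv2.resize(a,None,fx=1.8,fy=1.8,interpolation=cv2.INTER_CUBIC))
E
```

```text
(no output)
```

View pics/sc6z.png

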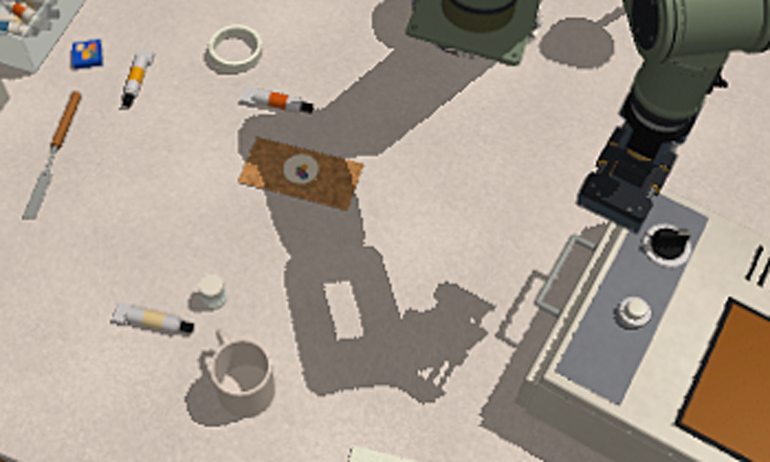

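View pics/sd6z.png

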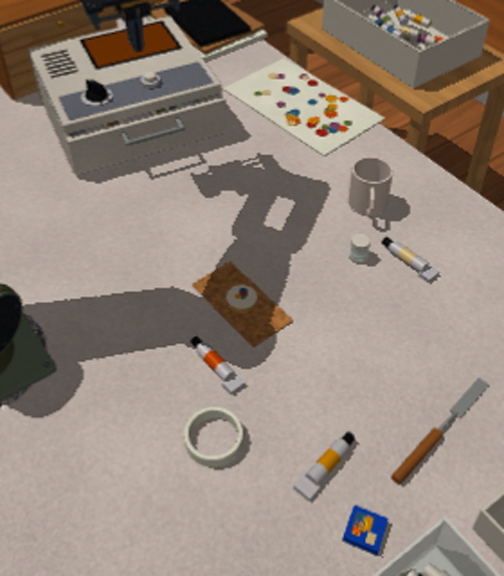

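```bash
python3 - <<'E'
from h import *
c=robot.camera("scene"); d=robot.camera("side")
print(ray2plane(c,(130+301/2.2,120+169/2.2),.016),ray2plane(d,(150+241/1.8,100+295/1.8),.016))
print(robot.close_job())
E
```

```text
[[ 0.43488562 -0.16363667  0.016     ]] [[ 0.43532768 -0.16257902  0.016     ]]
the job is handed in; nothing more can be done
None
```

I finished the whole job and handed it in at about 65 s of the 210 s allowed. `close_job()` gives no verdict, so these are my own checks.

**What I did**
- There was one plaque in the drawer, and I laid it face up on the cork mat.
- There were four off-white panels. I laid them flat, two by two, on the drawer floor. The blue square look-alike stayed where it was.
- I pressed the release lever about 7.5 mm and pushed the drawer in 23 mm on the pad. Then I pushed it home by the handle bar.
- The dial started four clicks up. I wound it back to its stop, then turned it up five clicks and let go.
- I pressed the start button once, with the drawer home, and let go.

**Last checks**
- **Plaque:** its centre is at about (0.435, -0.163), in the middle of the mat, and the scene and side cameras agree within 1 mm.
- **Drawer:** it travelled 0.250 m, and the push force rose at the end stop.
- **Dial:** the white line met the tick at the stop, with a clear moment spike. It then rested at about 150°, the fifth click.
- **Start button:** it bottomed out at 16 N and was seen back out afterwards.
- **Bystanders:** they look unmoved in the last scene and side pictures.

**Not confirmed or off**
- I last saw all four panels flat with the drawer part-closed. They are out of sight inside the closed unit, so I could not look again.
- The lever took about 12.5 N instead of the 6 to 8 N given, perhaps because I pressed off the pad's centre. The lock still released.

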